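# Change the thread spools in the clamping cradle

## Task

Change the spools in the clamping cradle: lift the sprung bar clear, swing it aside, put every empty spool from the cradle into the shallow metal tray, and take the full thread spools out of the black bin and lay each in a seat of its own. Then swing the bar back over the row and let it down so that it rests on the full spools. Leave the other things on the table where they are.

Things in the scene. Friction and masses are not known exactly. Their poses are not given: they have to be found in the camera images.
- cradle: Fixed cradle: dark base plate 130 x 350 x 5 mm, two toothed steel rails with three V seats 70 mm apart. Origin on the table under the middle seat; x along laid spools (away from robot), y along the row. Rails at |x| = 34..42 mm, teeth 53 mm above the table; nothing but the plate between them. A spool rests on its necks, end discs outside the rails, 10 mm end play each way. Post at y = -170 mm.
- seat0 (a point): Seat nearest the post: where the centre of a spool lies when seated, 36 mm above the table.
- seat1 (a point): Middle seat: as seat0.
- seat2 (a point): Seat farthest from the post: as seat0.
- bar_post (a point): Top of the upright post (20 mm diameter, 98 mm high) on whose axis the clamp bar slides and turns.
- bar_lift (a joint): Height of the clamp bar above its lowest place, 0 to 0.04 m. Spring and weight pull it down with about 6 N (10 N at the top): let go, it goes down wherever it is turned. At 0 its underside is 50 mm above the table, 1 mm above an empty's core; on full spools it reads about 0.003. It clears the seated spools' end discs (tops 64 mm above the table) above 0.014; 0.03 gives good room.
- bar_swing (a joint): Turn of the clamp bar about the post, rad: 0 = over the row of seats (bar along the cradle's +y from the post), growing as it turns away from the robot towards the cradle's +x (clockwise from above), 1.5 at most; light friction keeps it where it is left. Over 1.0 is aside.
- bar_knob (a point): Grip point on the black upright knob of the bar, 135 mm from the post's axis. Stem 22 mm in diameter with a 30 mm cap; this point is 22 mm above the bar's top face and turns and lifts with it (the cap spans 16 to 24 mm above the point). Steel bar 20 mm wide, 12 mm thick, reaching 265 mm from the post.
- bin: Fixed black bin, outside 304 (x) x 210 (y) x 60 mm high, walls 4 mm, floor 5 mm above the table, with a step 20 mm wide and 12 mm above the floor all round inside and two ribs 6 mm wide, 8 mm above the floor, along y at x = -42.5 and +42.5 mm. Origin under its centre, on the table. Full spools lie in it side by side, axes roughly along the bin's y.
- tray: Fixed shallow aluminium tray for empties, outside 170 (x) x 160 (y) x 32 mm high, walls 4 mm, floor 5 mm above the table; a rib 6 mm wide and 7 mm above the floor along x splits it into two lanes centred at y = -40 and +40 mm. Origin under its centre, on the table.
- full0: Full thread spool (two or three are present; None if absent): grey plastic, 120 mm long; a 26 mm core, an end disc 56 mm in diameter and 8 mm thick at each end, and a cream thread winding 34 mm in diameter over the middle 48 mm. Origin at its centre, x along its axis; it lies with its centre 28 mm above what it lies on. About 0.16 kg.
- full1: Full thread spool (two or three are present; None if absent): grey plastic, 120 mm long; a 26 mm core, an end disc 56 mm in diameter and 8 mm thick at each end, and a cream thread winding 34 mm in diameter over the middle 48 mm. Origin at its centre, x along its axis; it lies with its centre 28 mm above what it lies on. About 0.16 kg.
- full2: Full thread spool (two or three are present; None if absent): grey plastic, 120 mm long; a 26 mm core, an end disc 56 mm in diameter and 8 mm thick at each end, and a cream thread winding 34 mm in diameter over the middle 48 mm. Origin at its centre, x along its axis; it lies with its centre 28 mm above what it lies on. About 0.16 kg.
- empty0: Empty spool (one or two are present; None if absent): like a full one but with a bare 26 mm core all along; about 0.06 kg. Origin at its centre, x along its axis. Starts in a seat of the cradle, under the bar.
- empty1: Empty spool (one or two are present; None if absent): like a full one but with a bare 26 mm core all along; about 0.06 kg. Origin at its centre, x along its axis. Starts in a seat of the cradle, under the bar.
- empty2: Empty spool (one or two are present; None if absent): like a full one but with a bare 26 mm core all along; about 0.06 kg. Origin at its centre, x along its axis. Starts in a seat of the cradle, under the bar.
- cone_a: Bystander: standing tapered thread cone, 60 mm across the foot, 105 mm high, in front of the tray. Origin at the centre of its underside.
- cone_b: Bystander: standing tapered thread cone, 60 mm across, 105 mm high, at the back. Origin at the centre of its underside.
- tape: Bystander: roll of paper tape, 90 mm across, 24 mm high, lying flat at the back. Origin at the centre of its underside.
- hammer: Bystander: hammer lying at the back.
- oil: Bystander: white oil bottle, 52 mm across, 120 mm high, at the right. Origin at the centre of its underside.
- brush: Bystander: brush lying near the robot.
- last: Bystander: green plastic shoe last, about 180 mm long and 80 mm high, at the front right. Origin at the centre of its underside.

How it is judged (in metres and radians):
On the way, in this order (a step that is already met when the one before it is completed fails the run):
1. the bar is lifted clear (over 18 mm) while still over the row (value of joint bar_lift above 0.018 m and value of joint bar_swing below 0.3 rad), for 0.1 s.
2. the bar is swung aside, more than 1.0 rad (value of joint bar_swing above 1 rad), for 0.2 s.
3. with the bar aside, every empty is in the tray and every full spool lies in a seat (value of joint bar_swing above 1 rad and (distance between full0 and seat0 below 0.018 m or distance between full0 and seat1 below 0.018 m or distance between full0 and seat2 below 0.018 m) and angle between the x axis of each of full0, full1, full2 and the x axis of cradle, either way round below 0.15 rad and (distance between full1 and seat0 below 0.018 m or distance between full1 and seat1 below 0.018 m or distance between full1 and seat2 below 0.018 m) and (distance between full2 and seat0 below 0.018 m or distance between full2 and seat1 below 0.018 m or distance between full2 and seat2 below 0.018 m) and x of empty0 in the frame of tray between -0.081 and 0.081 m and y of empty0 in the frame of tray between -0.076 and 0.076 m and z of each of empty0, empty1, empty2 in the frame of tray below 0.09 m and x of empty1 in the frame of tray between -0.081 and 0.081 m and y of empty1 in the frame of tray between -0.076 and 0.076 m and x of empty2 in the frame of tray between -0.081 and 0.081 m and y of empty2 in the frame of tray between -0.076 and 0.076 m), for 0.2 s.
At the end, for the whole second after the job is handed in: Bar over the row (swing < 0.1 rad) and down on the spools (lift < 8 mm); each full spool present lies in a seat (centre within 18 mm of the seat point, axis within 0.15 rad of the cradle's x); each empty present is inside the tray, centre below 90 mm; all at rest (value of joint bar_swing below 0.1 rad and value of joint bar_lift below 0.008 m and (distance between full0 and seat0 below 0.018 m or distance between full0 and seat1 below 0.018 m or distance between full0 and seat2 below 0.018 m) and angle between the x axis of each of full0, full1, full2 and the x axis of cradle, either way round below 0.15 rad and (distance between full1 and seat0 below 0.018 m or distance between full1 and seat1 below 0.018 m or distance between full1 and seat2 below 0.018 m) and (distance between full2 and seat0 below 0.018 m or distance between full2 and seat1 below 0.018 m or distance between full2 and seat2 below 0.018 m) and x of empty0 in the frame of tray between -0.081 and 0.081 m and y of empty0 in the frame of tray between -0.076 and 0.076 m and z of each of empty0, empty1, empty2 in the frame of tray below 0.09 m and x of empty1 in the frame of tray between -0.081 and 0.081 m and y of empty1 in the frame of tray between -0.076 and 0.076 m and x of empty2 in the frame of tray between -0.081 and 0.081 m and y of empty2 in the frame of tray between -0.076 and 0.076 m and linear speed of each of full0, full1, full2, empty0, empty1, empty2 below 0.03 m/s); the robot touches nothing.
It fails at once if a bystander is moved more than 40 mm (distance of any of cone_a, cone_b, tape, hammer, oil, brush, last from where it was at the start of the episode above 0.04 m).
Of full0, full1, full2 only 2 to 3 are there at a start; the rules pass over those that are not, and their reading is None.
Of empty0, empty1, empty2 only 1 to 2 are there at a start; the rules pass over those that are not, and their reading is None.
At some moment in a run one of full0, full1, full2 may be knocked a few centimetres aside while the robot is not near it.
Once in a run the grip may slacken for a moment while it holds something.
It also fails if it takes over 210 s, if anything falls off the work surface, if the arm or the gripper's body presses on something with over 40 N, if the wrist force passes 120 N, or if a joint passes its speed limit or range.

## Robot

A 6-joint arm with a two-finger parallel gripper is mounted at the origin on the work surface. World frame = base frame: x ahead of the robot, y to its left, z up, the work surface at z = 0. Lengths are in m, angles in degrees, forces in N, time in s.
With the tool pointing down it reaches from about 0.375 to 0.9 m from the base axis. Payload 3.1 kg.
Tool frame: the origin (TCP) lies midway between the tips of the shut fingers; the grasp point (between the pads) lies 19 mm behind it; x points along the fingers, y is the direction in which the jaws open and shut, and the axes are right-handed (so a half turn about x gives the same grasp; the last joint's range is limited). The gripper opens to 87 mm and grips with 3 to 60 N. Pads are 19 mm wide; open, the fingers measure 117 mm over their backs; the gripper's body (75 mm by 190 mm) begins 51 mm behind the grasp point.
Start: joints at [63.57, 30.224, 82.088, -0, 67.689, -10.227], TCP at [0.174, 0.6, 0.223] pointing down, gripper open.
Joint ranges: [-176.69, 176.69], [-43.24, 126.21], [12.49, 139.97], [-82, 262], [0, 151.66], [-163.58, 163.58]. Speed limits (degrees/s): [159.86, 159.86, 180, 180, 180, 180].

## Interface

Orientations are given as a 3x3 rotation matrix whose columns are the frame's x, y, z axes.
In Python, from rig import bot gives the robot as it stands.
- The arm moves only by the tool play_rows, never from a script. Its argument "motion" is a list of rows, each a list of 3 entries, a list of its own where there are three numbers: the shift along the tool's x, y, z in mm, then the turn, a rotation vector about the tool's x, y, z in degrees, then the opening, from 0 (shut) to 1 (fully open). A call has 1 to 8 rows; each row is the pose to reach, as a shift and turn from the pose commanded when the call began, along the tool's axes at that moment; what a row does not reach only later rows make up. A row lasts 1/10 s, in which the tool goes at most 50 mm and 8.59 degrees, less where a joint would pass 70% of its speed; a pose out of reach is approached as far as the arm can. A call with a gripper value outside its range is refused whole. The fingers move at their own pace and stop on an object; the grip force is fixed at half the most. Time passes only in rows, so rows that repeat a pose let the fingers close. It gives the time, the measured TCP pose, the force and the opening at its end, in the units of the state.
- bot.read_state(): the state, without advancing time (a new reading comes with each control period).
- bot.capture(name): name is "scene" or "side" or "wrist"; returns a dict with "img" (420x560x3 uint8, blue, green, red), "mtx" (3x3 intrinsics, pixels), "rvec" (rotation vector, rad) and "tvec" (3), from world to camera coordinates, as OpenCV has them. Camera axes: x right, y down, z forward; pixel columns grow to the right and rows downward; lengths in m; the calibration is good to about 2 mm. A picture is of the moment at which its call begins. There is no depth.
- bot.hand_in(): hands the job in, once; it reports no verdict.
The state is a dict: "time_s": time; "joint_positions": joint angles; "qvel": joint speeds; "tau": joint torques, N m; "position": TCP position; "tcp_rot": TCP orientation; "force": force on the tool from outside, world axes, zero at the start; "moment": the same for the moment, N m; "opening": opening from 0.0 (shut) to 1.0 (fully open).
Only numpy, scipy, OpenCV 4.12 (cv2) and the standard library are available. Lean on these libraries where they do the work, as an engineer would, in place of code of your own. Each camera call takes 0.05 s, during which the arm holds its last target.

## Working session

There is one attempt and no reset: what is moved stays moved. The work goes in short steps, Python scripts to look and compute and a tool call to move; the robot and the scene stay as the last step left them, time stands still between calls to the robot, and variables do not carry over. Pictures are saved under pics/ and viewed, and the job is handed in when it is done.

Besides the shell and the picture viewer there is one more tool, called after "Call:" as a command line: name --argument value ..., lists and objects as JSON in quotes. play_rows: Moves the arm, as the interface text tells. Its arguments: {"type":"object","properties":{"motion":{"type":"array"}},"required":["motion"]}

```bash
ls; mkdir -p pics; python3 - <<'E'
from rig import bot
import cv2
s=bot.read_state();print(s)
for n in("scene","side","wrist"):
    c=bot.capture(n);cv2.imwrite(f"pics/{n}0.png",c["img"]);print(n,c["mtx"],c["rvec"],c["tvec"])
E
```

```text
pics
{'time_s': 0.0, 'joint_positions': array([ 6.35687948e+01,  3.02781713e+01,  8.21562691e+01, -2.36339762e-03,
        6.76892145e+01, -1.02279832e+01]), 'qvel': array([-0.03847334,  0.12225254,  0.09302967,  0.00400602,  0.01581519,
        0.02267181]), 'tau': array([-1.18197135e-03, -4.40045357e+01, -1.76589882e+01,  6.33806898e-02,
        5.83236536e-02, -1.63549607e-04]), 'position': array([0.17406167, 0.59950909, 0.22158081]), 'tcp_rot': array([[-9.26484453e-04,  2.79029044e-01,  9.60282216e-01],
       [-1.94957288e-03,  9.60280299e-01, -2.79030368e-01],
       [-9.99997670e-01, -2.13065746e-03, -3.45697309e-04]]), 'force': array([-0.15545741,  0.41765706, -0.01402552]), 'moment': array([-0.01723463,  0.00527733, -0.00253855]), 'opening': 1.003521216204615}
scene [[391.35750391   0.         279.17904032]
 [  0.         391.35750391 209.08086044]
 [  0.           0.           1.        ]] [ 1.40484651  2.41890496 -0.66978503] [ 0.33217684 -0.33393689  1.22107234]
side [[486.65103222   0.         282.0462248 ]
 [  0.         486.65103222 208.9576965 ]
 [  0.           0.           1.        ]] [ 2.3293649  -0.77433747  0.2611089 ] [-0.49358218  0.26515903  1.06793682]
wrist [[292.50313392   0.         283.73159787]
 [  0.         292.50313392 208.54123622]
 [  0.           0.           1.        ]] [-2.31589806 -1.73793566 -0.25720968] [-0.62411531 -0.03433168  0.39210301]
```

View pics/scene0.png

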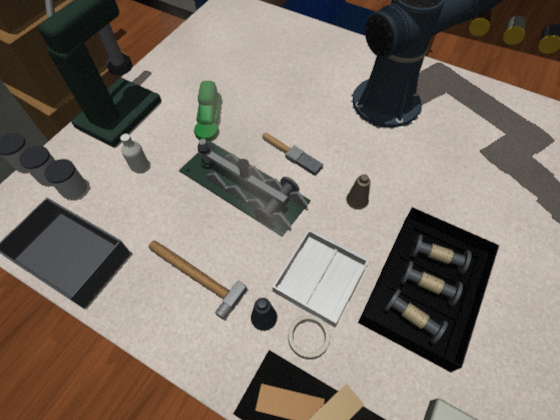

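View pics/side0.png

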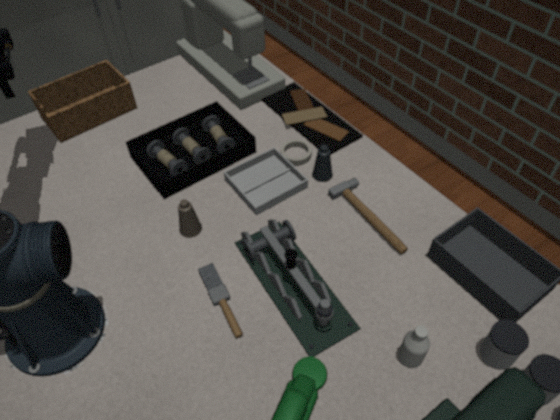

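View pics/wrist0.png

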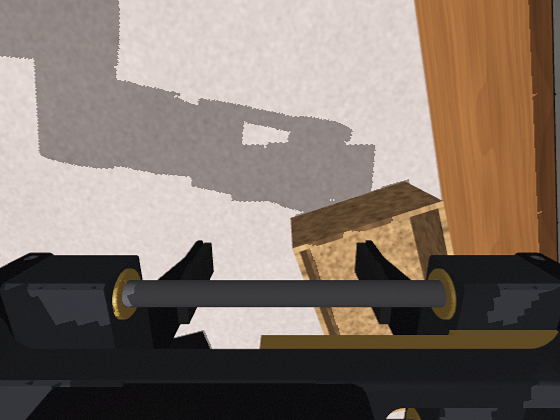

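The scene shows the cradle around (245,185), tray at (320,277) and bin at (430,285) holding three full spools. One empty is visible at about (285,190). Next I'll zoom in and build helpers.

```bash
cat > h.py <<'E'
import cv2,numpy as np
from rig import bot
from scipy.spatial.transform import Rotation as Ro
def cap(n,save=None):
    c=bot.capture(n)
    if save: cv2.imwrite(f"pics/{save}.png",c["img"])
    return c
def ray(c,uv):
    R,_=cv2.Rodrigues(np.array(c["rvec"],float));t=np.array(c["tvec"],float).ravel()
    d=R.T@np.linalg.inv(c["mtx"])@np.array([uv[0],uv[1],1.]);return -R.T@t,d/np.linalg.norm(d)
def onz(c,uv,z):
    o,d=ray(c,uv);return o+d*(z-o[2])/d[2]
def proj(c,P):
    return cv2.projectPoints(np.array(P,float).reshape(-1,1,3),np.array(c["rvec"],float),np.array(c["tvec"],float),c["mtx"],None)[0].reshape(-1,2)
def tri(c1,u1,c2,u2):
    o1,d1=ray(c1,u1);o2,d2=ray(c2,u2)
    A=np.stack([d1,-d2],1);s=np.linalg.lstsq(A,o2-o1,rcond=None)[0]
    p,q=o1+d1*s[0],o2+d2*s[1];return (p+q)/2,np.linalg.norm(p-q)
def crop(c,x0,y0,x1,y1,k,name):
    cv2.imwrite(f"pics/{name}.png",cv2.resize(c["img"][y0:y1,x0:x1],None,fx=k,fy=k,interpolation=cv2.INTER_CUBIC))
E
python3 - <<'E'
from h import *
c=cap("scene");crop(c,170,130,320,240,5,"sc_cr");crop(c,260,200,510,370,3,"sc_bin")
c=cap("side");crop(c,225,210,365,350,4,"si_cr")
E
```

```text
(no output)
```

View pics/sc_cr.png

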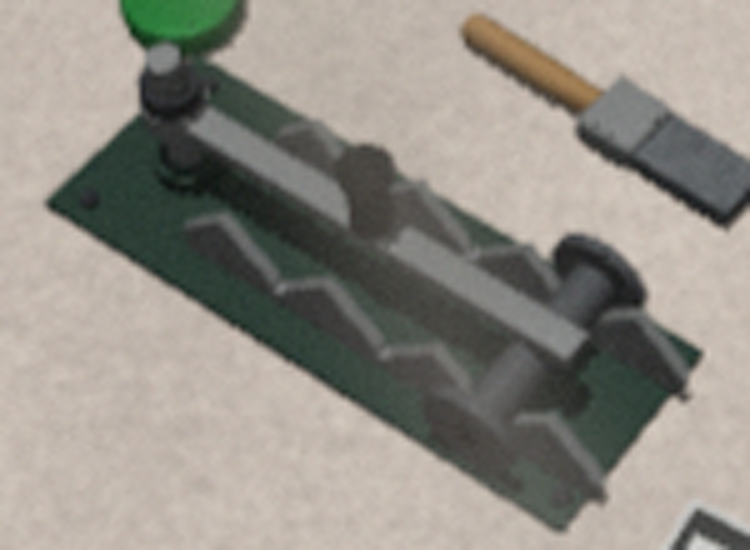

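View pics/si_cr.png

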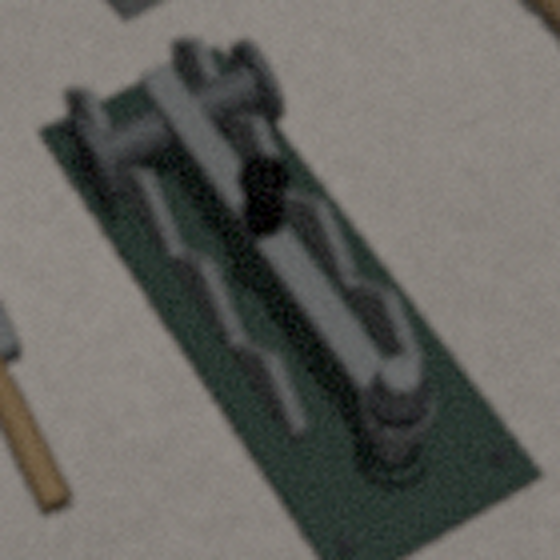

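View pics/sc_bin.png

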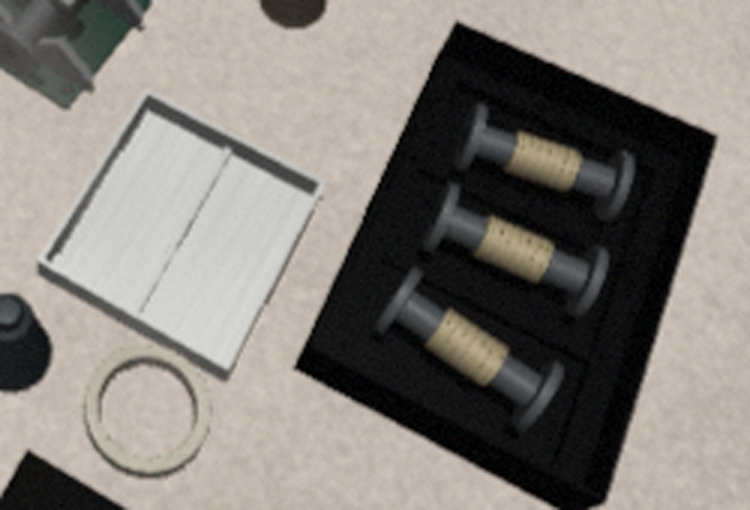

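```bash
cat >> h.py <<'E'
def cream(c,box):
    x0,y0,x1,y1=box
    hsv=cv2.cvtColor(c["img"],cv2.COLOR_BGR2HSV)
    m=cv2.inRange(hsv,(10,50,60),(40,255,255));mm=np.zeros_like(m);mm[y0:y1,x0:x1]=m[y0:y1,x0:x1]
    mm=cv2.morphologyEx(mm,cv2.MORPH_CLOSE,np.ones((3,3)))
    cs,_=cv2.findContours(mm,cv2.RETR_EXTERNAL,cv2.CHAIN_APPROX_NONE)
    return sorted([(cv2.minAreaRect(k),cv2.contourArea(k)) for k in cs if cv2.contourArea(k)>60],key=lambda r:r[0][0][1])
E
python3 - <<'E'
from h import *
np.set_printoptions(precision=4,suppress=True)
a=cap("scene");b=cap("side")
A=cream(a,(380,210,500,370));B=cream(b,(130,100,255,190))
for r in A:print("scene",r, onz(a,r[0][0],.036))
for r in B:print("side",r, onz(b,r[0][0],.036))
ctr=[((179,170.6)),((310.4,200.4)),((282.4,236))]
P=[onz(a,p,.005) for p in ctr];print("plate",P,np.linalg.norm(P[1]-P[2]),np.linalg.norm(P[0]-P[2]))
# side plate corners
P2=[onz(b,(225+x/4,210+y/4),.005) for x,y in((42,130),(543,475))];print(P2)
# post top, knob top
print("post",tri(a,(170+163/5,130+57/5),b,(225+400/4,210+375/4)))
print("knob",tri(a,(170+367/5,130+155/5),b,(225+264/4,210+165/4)))
print("barend",tri(a,(170+583/5,130+345/5),b,(225+160/4,210+72/4)))
print("tray",[onz(a,(260+x/3,200+y/3),.032) for x,y in((150,95),(322,185),(225,378),(40,262))])
print("bin",[onz(a,(260+x/3,200+y/3),.06) for x,y in((458,22),(716,135),(607,508),(297,368))])
E
```

```text
scene (((440.95001220703125, 253.15003967285156), (22.76839828491211, 13.597792625427246), 18.434946060180664), 273.5) [0.4375 0.3046 0.036 ]
scene (((431.3866271972656, 282.5051574707031), (23.860633850097656, 14.417915344238281), 23.96249008178711), 302.5) [0.5183 0.3084 0.036 ]
scene (((415.576904296875, 315.3846435546875), (24.68415641784668, 14.97690486907959), 33.690067291259766), 339.5) [0.6069 0.3028 0.036 ]
side (((217.30001831054688, 131.89999389648438), (12.03136920928955, 11.53523063659668), 60.2551155090332), 106.0) [0.6067 0.3108 0.036 ]
side (((189.81765747070312, 143.37060546875), (13.124292373657227, 11.388850212097168), 49.398704528808594), 107.0) [0.5174 0.3163 0.036 ]
side (((165.00001525878906, 156.00001525878906), (14.142135620117188, 11.31370735168457), 45.0), 124.5) [0.4357 0.3128 0.036 ]
plate [array([ 0.534 , -0.3962,  0.005 ]), array([ 0.4408, -0.0359,  0.005 ]), array([ 0.5686, -0.0483,  0.005 ])] 0.12833904106613925 0.3495818807404893
[array([ 0.4402, -0.0403,  0.005 ]), array([ 0.5308, -0.3987,  0.005 ])]
post (array([ 0.472 , -0.3419,  0.0954]), np.float64(8.902625754751119e-05))
knob (array([ 0.4865, -0.2063,  0.115 ]), np.float64(0.0021272727001962668))
barend (array([ 0.5006, -0.0793,  0.0577]), np.float64(0.007720450033808373))
tray [array([0.5371, 0.0109, 0.032 ]), array([0.5409, 0.1632, 0.032 ]), array([0.7121, 0.1619, 0.032 ]), array([0.7031, 0.0043, 0.032 ])]
bin [array([0.3677, 0.2027, 0.06  ]), array([0.3666, 0.4096, 0.06  ]), array([0.6727, 0.4143, 0.06  ]), array([0.6894, 0.2023, 0.06  ])]
```

```bash
cat >> h.py <<'E'
cy=np.array([.099,.995,0]);cx=np.array([.995,-.099,0]);post=np.array([.472,-.342,0])
def cr(x,y,z=0): return post+cx*x+cy*(y+.17)+np.array([0,0,z])
def Rt(yaw):
    y=np.radians(yaw);Y=np.array([np.cos(y),np.sin(y),0]);X=np.array([0,0,-1.]);return np.stack([X,Y,np.cross(X,Y)],1)
def go(p,yaw,s=None):
    "p: grasp point target (19 mm behind TCP); yaw of jaw axis"
    s=s or bot.read_state();R=np.array(s["tcp_rot"]);d=R.T@(np.array(p)-[0,0,.019]-s["position"])*1000
    r=Ro.from_matrix(R.T@Rt(yaw)).as_rotvec(degrees=True)
    print("shift mm",np.round(d,1),"turn",np.round(r,1))
def st():
    s=bot.read_state();R=np.array(s["tcp_rot"])
    print("t %.1f grasp"%s["time_s"],np.round(np.array(s["position"])-R[:,0]*.019*1,4),"yaw %.1f"%np.degrees(np.arctan2(R[1,1],R[0,1])),"tilt %.2f"%np.degrees(np.arccos(-R[2,0])),"F",np.round(s["force"],1),"op %.3f"%s["opening"],"q",np.round(s["joint_positions"],0))
np.set_printoptions(precision=4,suppress=True)
E
python3 - <<'E'
from h import *
a=cap("scene");b=cap("side")
for n,p in dict(cone_a=(357,203),oil=(137,168),last1=(205,135),last2=(207,85),hamH=(225,310),hamT=(153,245),brushH=(318,168),cone_b=(263,325)).items(): print(n,onz(a,p,0))
print(proj(a,[cr(0,y,.036) for y in(-.07,0,.07)]+[cr(0,-.035,.108)]),proj(b,[cr(0,y,.036) for y in(-.07,0,.07)]+[cr(0,-.035,.108)]))
st();go(cr(0,-.035,.25),84.3)
E
```

```text
cone_a [0.3843 0.0734 0.    ]
oil [ 0.5824 -0.5069  0.    ]
last1 [ 0.3893 -0.412   0.    ]
last2 [ 0.2124 -0.5295 -0.    ]
hamH [ 0.794  -0.0701  0.    ]
hamT [ 0.7469 -0.3161  0.    ]
brushH [ 0.3327 -0.0678  0.    ]
cone_b [0.7801 0.0219 0.    ]
[[234.8561 172.9575]
 [255.877  185.5788]
 [277.7822 198.731 ]
 [243.0014 162.3361]] [[298.7446 283.173 ]
 [282.7869 261.041 ]
 [267.9041 240.3999]
 [290.4833 253.719 ]]
t 0.5 grasp [0.1743 0.6001 0.2415] yaw 73.8 tilt 0.01 F [0.6 0.5 0.7] op 1.000 q [ 64.  30.  82.   0.  68. -10.]
shift mm [  -8.4 -688.9  524.1] turn [-10.5  -0.    0. ]
```

Call:
play_rows --motion '[[[-8,-245,415],[0,0,0],1],[[-8,-245,415],[0,0,0],1],[[-8,-245,415],[0,0,0],1],[[-8,-245,415],[0,0,0],1],[[-8,-245,415],[0,0,0],1],[[-8,-245,415],[0,0,0],1],[[-8,-245,415],[0,0,0],1],[[-8,-245,415],[0,0,0],1]]'

```text
time_s: 1.25
position: [0.4496, 0.3072, 0.2295]
tcp_rot: [[0.001, 0.279, 0.96], [0.0, 0.96, -0.279], [-1.0, 0.001, 0.001]]
force: [0.5, 0.5, 0.6]
opening: 1.002
```

```bash
python3 - <<'E'
from h import *
st();go(cr(0,-.035,.25),84.3)
E
```

```text
t 1.2 grasp [0.4496 0.3072 0.2485] yaw 73.8 tilt 0.05 F [0.5 0.5 0.6] op 1.002 q [ 23.  24.  93.   0.  63. -51.]
shift mm [  -1.7 -484.5  178. ] turn [-10.5   0.   -0. ]
```

Call:
play_rows --motion '[[[-2,-485,178],[-10.5,0,0],1],[[-2,-485,178],[-10.5,0,0],1],[[-2,-485,178],[-10.5,0,0],1],[[-2,-485,178],[-10.5,0,0],1],[[-2,-485,178],[-10.5,0,0],1],[[-2,-485,178],[-10.5,0,0],1],[[-2,-485,178],[-10.5,0,0],1],[[-2,-485,178],[-10.5,0,0],1]]'

```text
time_s: 2.05
position: [0.4756, -0.0878, 0.2311]
tcp_rot: [[0.001, 0.1, 0.995], [-0.0, 0.995, -0.1], [-1.0, -0.0, 0.001]]
force: [2.1, -0.2, -0.1]
opening: 1.001
```

```bash
python3 - <<'E'
from h import *
st();go(cr(0,-.035,.25),84.3)
E
```

```text
t 2.0 grasp [ 0.4756 -0.0878  0.2501] yaw 84.3 tilt 0.06 F [ 2.1 -0.2 -0.1] op 1.001 q [ -24.   19.  101.    0.   60. -108.]
shift mm [   0.1 -118.3   21.6] turn [-0.   0.1  0. ]
```

Call:
play_rows --motion '[[[0,-118,22],[0,0,0],1],[[0,-118,22],[0,0,0],1],[[0,-118,22],[0,0,0],1],[[0,-118,22],[0,0,0],1],[[0,-118,22],[0,0,0],1]]'

```text
time_s: 2.55
position: [0.4854, -0.2051, 0.2305]
tcp_rot: [[-0.001, 0.101, 0.995], [0.001, 0.995, -0.101], [-1.0, 0.001, -0.001]]
force: [-0.2, 0.8, 0.3]
opening: 1.001
```

```bash
python3 - <<'E'
from h import *
st();c=cap("wrist","w1");print(proj(c,[cr(0,-.035,.108),cr(0,-.17,.098),cr(0,.07,.036),cr(0,.095,.062)]))
o,d=ray(c,(280,210));print(o,d)
E
```

```text
t 2.5 grasp [ 0.4854 -0.2052  0.2495] yaw 84.2 tilt 0.08 F [-0.2  0.8  0.3] op 1.001 q [ -35.   22.   96.    0.   62. -119.]
[[281.0367 202.8628]
 [152.2492 200.6383]
 [365.2003 187.0496]
 [392.6001 191.8741]]
[ 0.4054 -0.1977  0.3941] [ 0.2918 -0.0396 -0.9557]
```

View pics/w1.png

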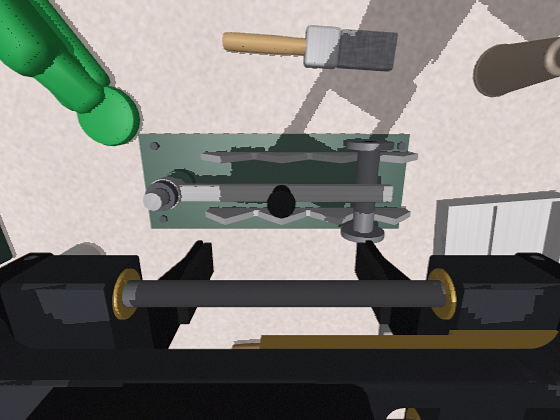

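The wrist view shows the knob cap at (281,201), matching the projected (281,203), and the post at (153,201) also matches. Now I'll descend.

Call:
play_rows --motion '[[[40,-2,0],[0,0,0],1],[[80,-2,0],[0,0,0],1],[[115,-2,0],[0,0,0],1],[[140,-2,0],[0,0,0],1],[[155,-2,0],[0,0,0],1],[[164,-2,0],[0,0,0],1],[[164,-2,0],[0,0,0],1],[[164,-2,0],[0,0,0],1]]'

```text
time_s: 3.4
position: [0.4861, -0.2068, 0.0674]
tcp_rot: [[0.001, 0.098, 0.995], [-0.001, 0.995, -0.098], [-1.0, -0.0, 0.001]]
force: [-0.1, 0.4, 0.3]
opening: 1.001
```

Call:
play_rows --motion '[[[0,0,0],[0,0,0],0.1],[[0,0,0],[0,0,0],0.1],[[0,0,0],[0,0,0],0.1],[[0,0,0],[0,0,0],0.1],[[0,0,0],[0,0,0],0.1],[[0,0,0],[0,0,0],0.1]]'

```text
time_s: 4.0
position: [0.4856, -0.2074, 0.0668]
tcp_rot: [[0.0, 0.099, 0.995], [-0.0, 0.995, -0.099], [-1.0, -0.0, 0.0]]
force: [0.1, -0.2, -0.1]
opening: 0.537
```

```bash
python3 - <<'E'
from h import *
st()
E
```

```text
t 4.0 grasp [ 0.4856 -0.2074  0.0858] yaw 84.3 tilt 0.01 F [ 0.1 -0.2 -0.1] op 0.537 q [ -35.   37.  103.   -0.   40. -120.]
```

Call:
play_rows --motion '[[[0,0,0],[0,0,0],0],[[0,0,0],[0,0,0],0],[[0,0,0],[0,0,0],0],[[0,0,0],[0,0,0],0],[[0,0,0],[0,0,0],0],[[0,0,0],[0,0,0],0],[[0,0,0],[0,0,0],0]]'

```text
time_s: 4.7
position: [0.4857, -0.2078, 0.0667]
tcp_rot: [[0.0, 0.099, 0.995], [-0.001, 0.995, -0.099], [-1.0, -0.001, 0.0]]
force: [0.6, -4.8, -0.8]
opening: 0.327
```

Call:
play_rows --motion '[[[-4,0,0],[0,0,0],0],[[-9,0,0],[0,0,0],0],[[-14,0,0],[0,0,0],0],[[-19,0,0],[0,0,0],0],[[-24,0,0],[0,0,0],0],[[-29,0,0],[0,0,0],0],[[-33,0,0],[0,0,0],0],[[-33,0,0],[0,0,0],0]]'

```text
time_s: 5.5
position: [0.4854, -0.2082, 0.0992]
tcp_rot: [[-0.0, 0.099, 0.995], [-0.001, 0.995, -0.099], [-1.0, -0.001, -0.0]]
force: [-0.2, -7.1, -8.9]
opening: 0.328
```

```bash
python3 - <<'E'
from h import *
st()
c=cap("side");crop(c,225,190,365,350,3,"si_l")
E
```

```text
t 5.5 grasp [ 0.4854 -0.2082  0.1182] yaw 84.3 tilt 0.07 F [-0.2 -7.1 -8.9] op 0.328 q [ -35.   33.  102.   -0.   44. -120.]
```

View pics/si_l.png

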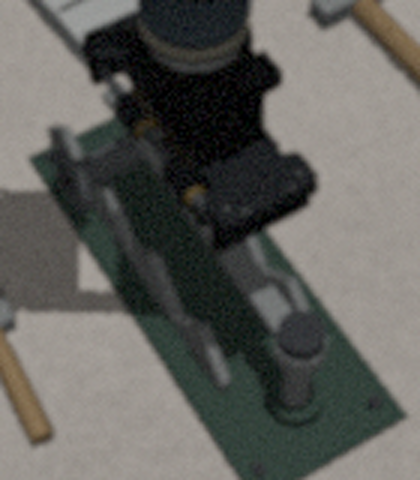

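The bar has lifted: about 9 N down, and it shows raised in the side view. Swinging it now.

Call:
play_rows --motion '[[[0,-1.3,18.8],[8,0,0],0],[[0,-5.2,37.2],[16,0,0],0],[[0,-11.7,54.9],[24,0,0],0],[[0,-20.5,71.5],[32,0,0],0],[[0,-31.6,86.8],[40,0,0],0],[[0,-44.7,100.3],[48,0,0],0],[[0,-59.5,111.9],[56,0,0],0],[[0,-75.8,121.3],[64,0,0],0]]'

```text
time_s: 6.35
position: [0.5982, -0.2933, 0.0973]
tcp_rot: [[-0.003, 0.939, 0.343], [0.004, 0.343, -0.939], [-1.0, -0.001, -0.005]]
force: [0.5, -1.1, -8.4]
opening: 0.327
```

```bash
python3 - <<'E'
from h import *
st()
s=bot.read_state();p=s["position"]-post;print(np.hypot(p[0],p[1]),np.arctan2(p@cx,p@cy))
E
```

```text
t 6.3 grasp [ 0.5983 -0.2934  0.1163] yaw 20.0 tilt 0.28 F [ 0.5 -1.1 -8.4] op 0.327 q [-36.  42.  81.   0.  57. -56.]
0.13528871556975694 1.1034064721050687
```

Call:
play_rows --motion '[[[0,-0.5,11.8],[5,0,0],0],[[0,-2,23.4],[10,0,0],0],[[0,-2,23.4],[10,0,0],0],[[6,-2,23.4],[10,0,0],0],[[13,-2,23.4],[10,0,0],0],[[20,-2,23.4],[10,0,0],0],[[26,-2,23.4],[10,0,0],0],[[30,-2,23.4],[10,0,0],0]]'

```text
time_s: 7.15
position: [0.6052, -0.3168, 0.0692]
tcp_rot: [[0.0, 0.984, 0.179], [0.001, 0.179, -0.984], [-1.0, 0.0, -0.001]]
force: [1.6, -0.0, -5.0]
opening: 0.33
```

Call:
play_rows --motion '[[[0,0,0],[0,0,0],0],[[0,0,0],[0,0,0],1],[[0,0,0],[0,0,0],1],[[0,0,0],[0,0,0],1],[[0,0,0],[0,0,0],1],[[0,0,0],[0,0,0],1],[[0,0,0],[0,0,0],1],[[0,0,0],[0,0,0],1]]'

```text
time_s: 7.95
position: [0.6049, -0.3175, 0.0698]
tcp_rot: [[-0.0, 0.984, 0.179], [-0.0, 0.179, -0.984], [-1.0, -0.0, 0.0]]
force: [0.5, 0.2, -0.3]
opening: 0.878
```

Call:
play_rows --motion '[[[-20,0,0],[0,0,0],1],[[-60,0,0],[0,0,0],1],[[-100,0,0],[0,0,0],1],[[-140,0,0],[0,0,0],1],[[-170,0,0],[0,0,0],1],[[-170,0,0],[0,0,0],1]]'

```text
time_s: 8.55
position: [0.6077, -0.3193, 0.246]
tcp_rot: [[0.009, 0.984, 0.179], [-0.007, 0.179, -0.984], [-1.0, 0.008, 0.009]]
force: [0.5, 0.0, 0.5]
opening: 1.002
```

```bash
python3 - <<'E'
from h import *
st();c=cap("wrist","w2");c=cap("scene","s2")
E
```

```text
t 8.6 grasp [ 0.6075 -0.3192  0.265 ] yaw 10.3 tilt 0.67 F [0.5 0.  0.5] op 1.002 q [-37.  34.  72.  -0.  74. -47.]
```

View pics/w2.png

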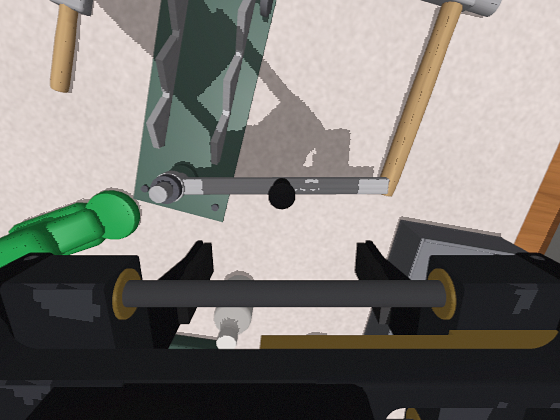

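View pics/s2.png

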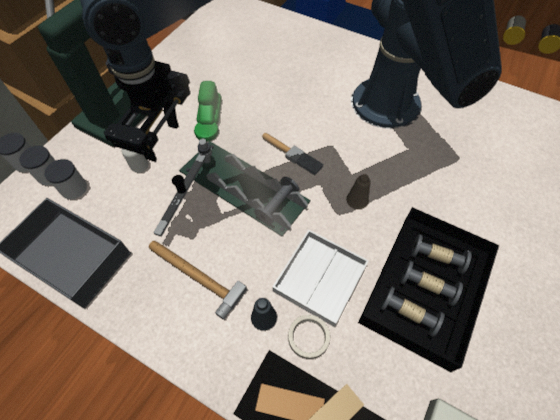

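The scene shows the bar parked aside (about (185,190)) and only one empty in the cradle, at (285,190). Next: over seat2.

```bash
python3 - <<'E'
from h import *
st();go(cr(0,.07,.2),84.3)
E
```

```text
t 8.7 grasp [ 0.6051 -0.3174  0.2595] yaw 10.3 tilt 0.08 F [-0.8  0.6 -0.2] op 0.999 q [-37.  34.  72.  -0.  74. -47.]
shift mm [  59.2  -69.3 -230.4] turn [-74.    0.1  -0. ]
```

Call:
play_rows --motion '[[[0,-69,-230],[-74,0,0],0.6],[[20,-69,-230],[-74,0,0],0.6],[[40,-69,-230],[-74,0,0],0.6],[[59,-69,-230],[-74,0,0],0.6],[[59,-69,-230],[-74,0,0],0.6],[[59,-69,-230],[-74,0,0],0.6],[[59,-69,-230],[-74,0,0],0.6],[[59,-69,-230],[-74,0,0],0.6]]'

```text
time_s: 9.45
position: [0.4943, -0.1022, 0.1788]
tcp_rot: [[-0.004, 0.183, 0.983], [0.002, 0.983, -0.183], [-1.0, 0.001, -0.005]]
force: [-0.9, 0.1, -0.5]
opening: 0.597
```

```bash
python3 - <<'E'
from h import *
st();go(cr(0,.07,.2),84.3);go(cr(0,.07,.04),84.3)
c=cap("wrist","w3")
print(proj(c,[cr(x,.07,.036) for x in(-.06,0,.06)]))
E
```

```text
t 9.4 grasp [ 0.4944 -0.1023  0.1978] yaw 79.5 tilt 0.28 F [-0.9  0.1 -0.5] op 0.597 q [ -24.   25.  102.   -0.   54. -104.]
shift mm [-2.2 -0.7  1.6] turn [-4.8 -0.3 -0.1]
shift mm [157.8  -0.9   2.4] turn [-4.8 -0.3 -0.1]
[[277.83   143.2149]
 [282.8551 199.5609]
 [287.3663 250.1449]]
```

View pics/w3.png

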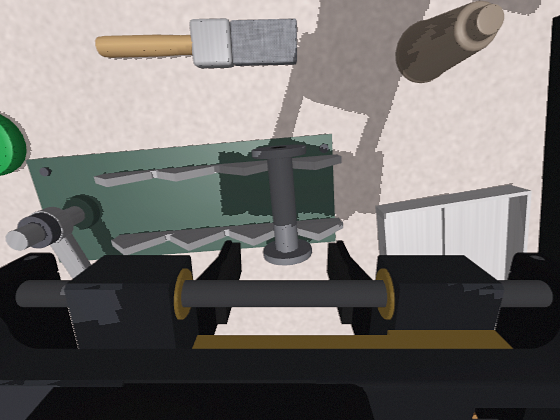

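Call:
play_rows --motion '[[[0,-1,2],[-4.8,0,0],0.6],[[40,-1,2],[-4.8,0,0],0.6],[[80,-1,2],[-4.8,0,0],0.6],[[115,-1,2],[-4.8,0,0],0.6],[[140,-1,2],[-4.8,0,0],0.6],[[152,-1,2],[-4.8,0,0],0.6],[[158,-1,2],[-4.8,0,0],0.6],[[158,-1,2],[-4.8,0,0],0.6]]'

```text
time_s: 10.3
position: [0.4974, -0.1047, 0.0222]
tcp_rot: [[-0.001, 0.108, 0.994], [0.001, 0.994, -0.108], [-1.0, 0.0, -0.001]]
force: [-0.0, -0.4, 0.4]
opening: 0.601
```

Call:
play_rows --motion '[[[0,0,0],[0,0,0],0],[[0,0,0],[0,0,0],0],[[0,0,0],[0,0,0],0],[[0,0,0],[0,0,0],0],[[0,0,0],[0,0,0],0],[[0,0,0],[0,0,0],0],[[0,0,0],[0,0,0],0]]'

```text
time_s: 11.0
position: [0.4982, -0.1039, 0.0234]
tcp_rot: [[0.001, 0.108, 0.994], [0.001, 0.994, -0.108], [-1.0, 0.001, 0.001]]
force: [2.3, 5.9, 4.1]
opening: 0.297
```

Call:
play_rows --motion '[[[-10,0,0],[0,0,0],0],[[-40,0,0],[0,0,0],0],[[-80,0,0],[0,0,0],0],[[-120,0,0],[0,0,0],0],[[-160,0,0],[0,0,0],0],[[-180,0,0],[0,0,0],0],[[-180,0,0],[0,0,0],0]]'

```text
time_s: 11.7
position: [0.4997, -0.106, 0.2064]
tcp_rot: [[0.007, 0.107, 0.994], [-0.004, 0.994, -0.107], [-1.0, -0.003, 0.008]]
force: [0.8, -0.6, -0.9]
opening: 0.292
```

```bash
python3 - <<'E'
from h import *
st();go([.622,.046,.22],89)
c=cap("wrist","w4")
E
```

```text
t 11.7 grasp [ 0.4996 -0.106   0.2254] yaw 83.9 tilt 0.49 F [ 0.8 -0.6 -0.9] op 0.292 q [ -25.   23.  100.   -0.   57. -108.]
shift mm [  5.7 164.3 105.3] turn [-5.1  0.4  0.2]
```

View pics/w4.png

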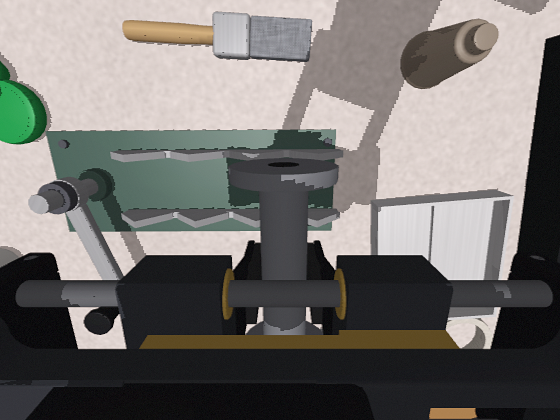

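Call:
play_rows --motion '[[[0,40,26],[0,0,0],0],[[0,80,52],[-2,0,0],0],[[2,120,78],[-5,0,0],0],[[5,155,99],[-5,0,0],0],[[5,164,105],[-5,0,0],0],[[5,164,105],[-5,0,0],0],[[5,164,105],[-5,0,0],0]]'

```text
time_s: 12.45
position: [0.6181, 0.0462, 0.1962]
tcp_rot: [[-0.004, 0.02, 1.0], [-0.001, 1.0, -0.02], [-1.0, -0.001, -0.004]]
force: [-0.9, -0.4, -0.4]
opening: 0.288
```

```bash
python3 - <<'E'
from h import *
st();go([.622,.046,.043],89)
c=cap("scene");crop(c,240,180,480,360,3,"s5");c=cap("wrist","w5")
E
```

```text
t 12.4 grasp [0.6181 0.0462 0.2152] yaw 88.8 tilt 0.24 F [-0.9 -0.4 -0.4] op 0.288 q [ -6.  32.  84.  -0.  64. -95.]
shift mm [172.2  -0.    4.6] turn [-0.2 -0.2  0. ]
```

View pics/w5.png

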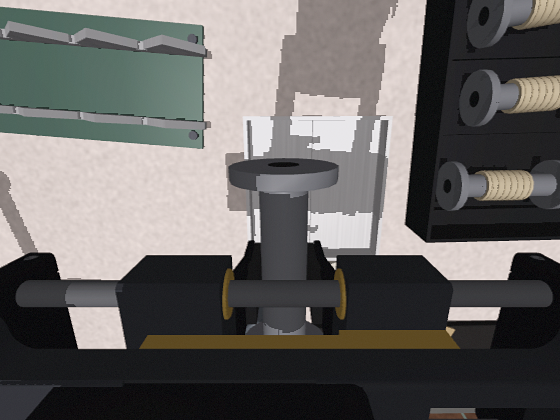

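View pics/s5.png

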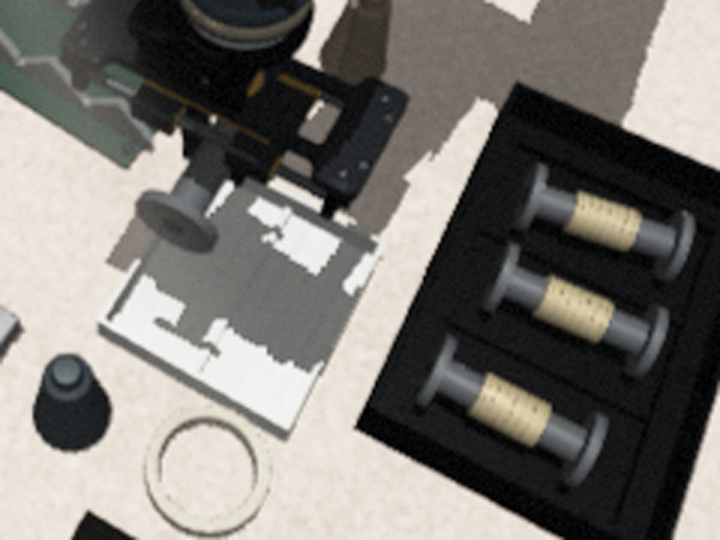

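```bash
python3 - <<'E'
from h import *
c=cap("wrist")
for p in((245,117),(390,117),(377,250),(312,119)):print(onz(c,p,.032))
E
```

```text
[0.5338 0.006  0.032 ]
[0.5373 0.1616 0.032 ]
[0.693  0.1585 0.032 ]
[0.5375 0.0779 0.032 ]
```

Call:
play_rows --motion '[[[40,-1,3],[0,0,0],0],[[80,-1,3],[0,0,0],0],[[120,-1,3],[0,0,0],0],[[150,-1,3],[0,0,0],0],[[165,-1,3],[0,0,0],0],[[173,-1,3],[0,0,0],0],[[173,-1,3],[0,0,0],0]]'

```text
time_s: 13.3
position: [0.6227, 0.0453, 0.0246]
tcp_rot: [[-0.0, 0.021, 1.0], [-0.0, 1.0, -0.021], [-1.0, -0.0, -0.0]]
force: [-1.0, -0.3, -0.8]
opening: 0.292
```

Call:
play_rows --motion '[[[0,0,0],[0,0,0],0.6],[[0,0,0],[0,0,0],0.6],[[0,0,0],[0,0,0],0.6],[[0,0,0],[0,0,0],0.6],[[0,0,0],[0,0,0],0.6],[[0,0,0],[0,0,0],0.6]]'

```text
time_s: 13.9
position: [0.6228, 0.046, 0.025]
tcp_rot: [[0.0, 0.02, 1.0], [-0.0, 1.0, -0.02], [-1.0, -0.0, 0.0]]
force: [-0.4, 0.6, 0.1]
opening: 0.591
```

Call:
play_rows --motion '[[[-20,0,0],[0,0,0],0.6],[[-60,0,0],[0,0,0],0.6],[[-100,0,0],[0,0,0],0.6],[[-140,0,0],[0,0,0],0.6],[[-180,0,0],[0,0,0],0.6],[[-180,0,0],[0,0,0],0.6]]'

```text
time_s: 14.5
position: [0.6268, 0.0457, 0.2114]
tcp_rot: [[0.013, 0.02, 1.0], [-0.001, 1.0, -0.02], [-1.0, -0.001, 0.013]]
force: [0.6, 0.4, 0.5]
opening: 0.599
```

```bash
python3 - <<'E'
from h import *
st();a=cap("scene");crop(a,240,180,500,370,3,"s6");b=cap("side","si6")
A=cream(a,(380,210,500,370));B=cream(b,(130,100,255,190))
for r,q in zip(A,B[::-1]):print(r,tri(a,r[0][0],b,q[0][0]),onz(b,q[0][0],.045))
E
```

```text
t 14.5 grasp [0.6266 0.0457 0.2304] yaw 88.9 tilt 0.77 F [0.6 0.4 0.5] op 0.599 q [ -6.  31.  83.  -0.  66. -95.]
(((440.800048828125, 253.10000610351562), (23.08462905883789, 14.230249404907227), 18.434947967529297), 291.5) (array([0.4357, 0.3061, 0.0373]), np.float64(0.005966041798448931)) [0.4317 0.3013 0.045 ]
(((431.34027099609375, 282.48455810546875), (23.75910186767578, 15.02712345123291), 23.96249008178711), 317.0) (array([0.5169, 0.31  , 0.0378]), np.float64(0.005507042053631562)) [0.5127 0.3053 0.045 ]
(((409.8000183105469, 315.9000549316406), (24.59674835205078, 16.099689483642578), 26.56505012512207), 354.0) (array([0.6127, 0.2944, 0.0392]), np.float64(0.0068323431523318314)) [0.608  0.2918 0.045 ]
```

View pics/s6.png

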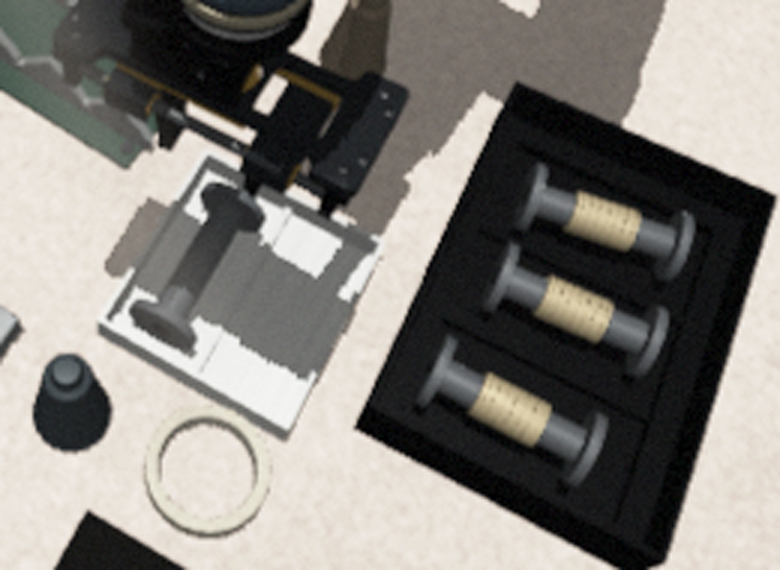

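View pics/si6.png

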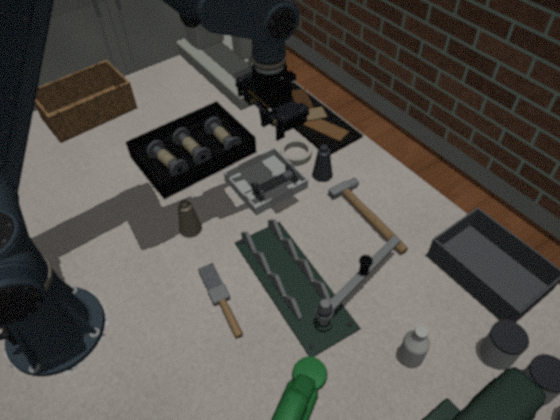

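The empty lies in the left lane of the tray; in the crop it runs (235,205) to (165,325). The third full spool was nudged to (0.613,0.294). Now to the bin.

```bash
python3 - <<'E'
from h import *
go([.52,.305,.25],0)
E
```

```text
shift mm [ -25.4  256.9 -108.2] turn [88.9  0.1 -0.1]
```

Call:
play_rows --motion '[[[-20,257,-108],[88.9,0,0],0.7],[[-20,257,-108],[88.9,0,0],0.7],[[-20,257,-108],[88.9,0,0],0.7],[[-20,257,-108],[88.9,0,0],0.7],[[-20,257,-108],[88.9,0,0],0.7],[[-20,257,-108],[88.9,0,0],0.7],[[-20,257,-108],[88.9,0,0],0.7],[[-20,257,-108],[88.9,0,0],0.7]]'

```text
time_s: 15.4
position: [0.5176, 0.3062, 0.2223]
tcp_rot: [[-0.004, 0.928, 0.372], [-0.002, 0.372, -0.928], [-1.0, -0.005, -0.0]]
force: [0.5, -0.1, -0.2]
opening: 0.703
```

Call:
play_rows --motion '[[[0,0,0],[7,0,0],0.7],[[0,0,0],[14,0,0],0.7],[[0,0,0],[20.2,0,0],0.7],[[0,0,0],[20.2,0,0],0.7],[[0,0,0],[20.2,0,0],0.7]]'

```text
time_s: 15.9
position: [0.519, 0.3047, 0.223]
tcp_rot: [[-0.003, 0.999, 0.033], [-0.001, 0.033, -0.999], [-1.0, -0.003, 0.001]]
force: [1.3, 0.7, 0.6]
opening: 0.702
```

```bash
python3 - <<'E'
from h import *
st();c=cap("wrist","w7")
for r in cream(c,(0,0,560,400)):
    print(r,onz(c,r[0][0],.040))
    P=[onz(c,p,.045)[:2] for p in cv2.boxPoints(r[0])];print(np.array(P).ravel())
E
```

```text
t 15.9 grasp [0.5191 0.3047 0.242 ] yaw 1.9 tilt 0.20 F [1.3 0.7 0.6] op 0.702 q [20. 28. 85. -0. 66. 18.]
(((283.0, 187.0), (42.0, 28.0), 90.0), 1032.0) [0.517  0.3068 0.04  ]
[0.4998 0.3324 0.5325 0.3335 0.5348 0.2823 0.5007 0.2812]
(((217.42196655273438, 187.74276733398438), (41.73970031738281, 29.04292106628418), 81.25383758544922), 1050.5) [0.4375 0.3032 0.04  ]
[0.4188 0.3258 0.4526 0.3321 0.4592 0.2821 0.424  0.2753]
(((359.92047119140625, 201.356201171875), (28.73244285583496, 41.68497085571289), 6.581944942474365), 1047.0) [0.6119 0.292  0.04  ]
[0.5926 0.2683 0.5935 0.3201 0.6277 0.3173 0.6283 0.2652]
(((525.0, 236.5), (53.0, 68.0), 90.0), 2088.5) [0.8265 0.2528 0.04  ]
[0.7713 0.2878 0.8539 0.2906 0.8756 0.2198 0.7882 0.2168]
(((168.06436157226562, 293.8564453125), (18.806201934814453, 50.84640121459961), 5.710593223571777), 493.0) [0.3656 0.1532 0.04  ]
[0.3482 0.1174 0.3621 0.1955 0.3862 0.1936 0.3738 0.1152]
(((399.31884765625, 293.915283203125), (50.866477966308594, 19.447938919067383), 84.0938491821289), 515.0) [0.6793 0.164  0.04  ]
[0.6557 0.2027 0.6804 0.2064 0.6994 0.1297 0.6734 0.1255]
(((368.5, 339.0), (18.0, 319.0), 90.0), 4584.5) [0.6462 0.089  0.04  ]
[0.4202 0.1005 0.864  0.1162 0.8724 0.0859 0.419  0.0697]
```

View pics/w7.png

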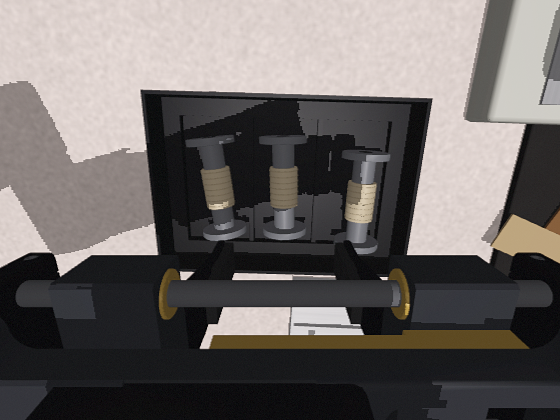

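```bash
python3 - <<'E'
from h import *
c=cap("wrist")
for a,b in(((283,141),(284,230)),((209,142),(225,229)),((366,157),(355,243))):
    A,B=onz(c,a,.04),onz(c,b,.04);d=A-B;print(A[:2],B[:2],(A+B)[:2]/2,np.degrees(np.arctan2(d[1],d[0])),np.linalg.norm(d))
go([.517,.307,.037],0)
E
```

```text
[0.5156 0.3613] [0.5204 0.2512] [0.518  0.3062] 92.47761437882512 0.11012888331220526
[0.4298 0.3573] [0.4456 0.2501] [0.4377 0.3037] 98.38119287412994 0.10839029795092969
[0.6137 0.3461] [0.6121 0.2364] [0.6129 0.2913] 89.1361554807154 0.10964562105029006
shift mm [205.8  -2.   -2.4] turn [1.9 0.  0.1]
```

Call:
play_rows --motion '[[[40,-2,-2],[0,0,0],0.6],[[80,-2,-2],[0,0,0],0.6],[[120,-2,-2],[0,0,0],0.6],[[160,-2,-2],[0,0,0],0.6],[[185,-2,-2],[0,0,0],0.6],[[198,-2,-2],[0,0,0],0.6],[[205,-2,-2],[0,0,0],0.6],[[205,-2,-2],[0,0,0],0.6]]'

```text
time_s: 16.8
position: [0.518, 0.307, 0.0196]
tcp_rot: [[-0.0, 1.0, 0.031], [-0.0, 0.031, -1.0], [-1.0, -0.0, 0.0]]
force: [-0.9, -0.7, 0.5]
opening: 0.599
```

Call:
play_rows --motion '[[[0,0,0],[0,0,0],0],[[0,0,0],[0,0,0],0],[[0,0,0],[0,0,0],0],[[0,0,0],[0,0,0],0],[[0,0,0],[0,0,0],0],[[0,0,0],[0,0,0],0]]'

```text
time_s: 17.4
position: [0.5185, 0.3072, 0.0208]
tcp_rot: [[0.002, 1.0, 0.031], [0.001, 0.031, -1.0], [-1.0, 0.002, -0.001]]
force: [-1.6, 0.3, 5.5]
opening: 0.384
```

Call:
play_rows --motion '[[[-10,0,0],[0,0,0],0],[[-40,0,0],[0,0,0],0],[[-80,0,0],[0,0,0],0],[[-120,0,0],[0,0,0],0],[[-160,0,0],[0,0,0],0],[[-200,0,0],[0,0,0],0],[[-200,0,0],[0,0,0],0]]'

```text
time_s: 18.1
position: [0.5213, 0.3084, 0.2262]
tcp_rot: [[0.012, 0.999, 0.031], [0.005, 0.031, -1.0], [-1.0, 0.012, -0.004]]
force: [1.2, 0.6, -0.1]
opening: 0.384
```

```bash
python3 - <<'E'
from h import *
st();go([.48,.1,.24],45);go(cr(0,-.07,.22),84.3)
c=cap("wrist","w8")
E
```

```text
t 18.1 grasp [0.521  0.3083 0.2452] yaw 1.8 tilt 0.74 F [ 1.2  0.6 -0.1] op 0.384 q [20. 28. 85.  0. 66. 18.]
shift mm [  3.8 -47.8 207. ] turn [-43.2   0.   -0.8]
shift mm [ 22.2 -56.8 549.5] turn [-82.5   0.3  -0.7]
```

View pics/w8.png

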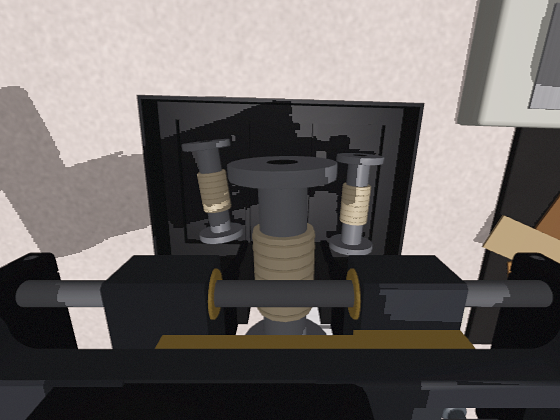

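Call:
play_rows --motion '[[[0,-5,40],[-6,0,0],0],[[0,-10,80],[-12,0,0],0],[[0,-14,125],[-18,0,0],0],[[0,-18,170],[-24,0,0],0],[[0,-22,215],[-30,0,0],0],[[0,-27,260],[-37,0,0],0],[[0,-32,305],[-44,0,0],0],[[0,-36,345],[-50,0,0],0]]'

```text
time_s: 18.95
position: [0.4904, -0.0405, 0.2179]
tcp_rot: [[-0.004, 0.616, 0.788], [0.001, 0.788, -0.616], [-1.0, -0.002, -0.004]]
force: [0.6, 0.2, -2.5]
opening: 0.383
```

```bash
python3 - <<'E'
from h import *
st();go(cr(0,-.07,.24),84.3)
E
```

```text
t 18.9 grasp [ 0.4905 -0.0405  0.2369] yaw 52.0 tilt 0.26 F [ 0.6  0.2 -2.5] op 0.383 q [-18.  21. 101.  -0.  59. -70.]
shift mm [  -3.3 -164.4  117.6] turn [-32.3  -0.3   0. ]
```

Call:
play_rows --motion '[[[0,-30,22],[-6,0,0],0],[[0,-62,45],[-12,0,0],0],[[0,-95,68],[-18,0,0],0],[[0,-125,90],[-24,0,0],0],[[0,-150,108],[-30,0,0],0],[[0,-164,118],[-32.3,0,0],0],[[0,-164,118],[-32.3,0,0],0],[[0,-164,118],[-32.3,0,0],0]]'

```text
time_s: 19.75
position: [0.4825, -0.2397, 0.2181]
tcp_rot: [[-0.003, 0.105, 0.994], [0.003, 0.994, -0.105], [-1.0, 0.003, -0.004]]
force: [-1.4, 0.3, -1.5]
opening: 0.38
```

```bash
cat >> h.py <<'E'
def got(p,yaw,tilt):
    s=bot.read_state();R=np.array(s["tcp_rot"])
    T=Rt(yaw)@Ro.from_rotvec([0,0,tilt],degrees=True).as_matrix()
    tcp=np.array(p)+T[:,0]*.019
    print("shift",np.round(R.T@(tcp-s["position"])*1000,1),"turn",np.round(Ro.from_matrix(R.T@T).as_rotvec(degrees=True),1))
E
python3 - <<'E'
from h import *
st();c=cap("wrist","w9")
for z in(.22,.1,.07,.0415): got(cr(0,-.07,z),84.3,-10)
E
```

```text
t 19.8 grasp [ 0.4825 -0.2398  0.2371] yaw 84.0 tilt 0.27 F [-1.4  0.3 -1.5] op 0.380 q [ -38.   24.   95.    0.   62. -122.]
shift [17.1 -6.7 -0.4] turn [ -0.2  -0.2 -10.2]
shift [137.1  -7.    0. ] turn [ -0.2  -0.2 -10.2]
shift [167.1  -7.1   0.1] turn [ -0.2  -0.2 -10.2]
shift [195.6  -7.2   0.2] turn [ -0.2  -0.2 -10.2]
```

View pics/w9.png

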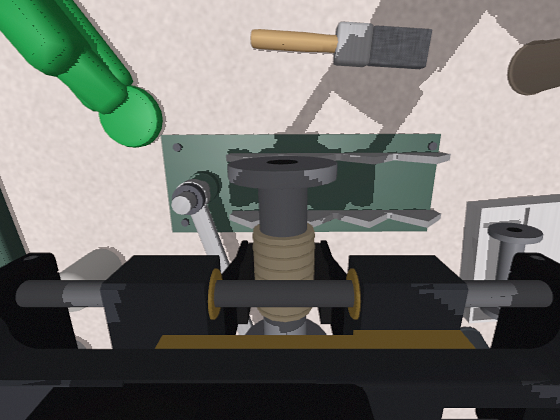

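Call:
play_rows --motion '[[[30,-6.8,0],[0,0,-5],0],[[70,-6.9,0],[0,0,-10.2],0],[[110,-7,0],[0,0,-10.2],0],[[140,-7,0],[0,0,-10.2],0],[[165,-7.1,0],[0,0,-10.2],0],[[180,-7.2,0],[0,0,-10.2],0],[[190,-7.2,0],[0,0,-10.2],0],[[194,-7.2,0],[0,0,-10.2],0]]'

```text
time_s: 20.6
position: [0.4825, -0.2465, 0.025]
tcp_rot: [[-0.02, 0.1, 0.995], [-0.175, 0.979, -0.102], [-0.984, -0.176, -0.002]]
force: [-1.9, 5.9, 22.4]
opening: 0.379
```

```bash
python3 - <<'E'
from h import *
st();got(cr(0,-.07,.0415),84.3,-10)
E
```

```text
t 20.6 grasp [ 0.4829 -0.2432  0.0437] yaw 84.1 tilt 10.13 F [-1.9  5.9 22.4] op 0.379 q [ -34.   42.  105.  -18.   30. -103.]
shift [ 2.1  1.  -1. ] turn [-0.2 -0.2  0.1]
```

Call:
play_rows --motion '[[[-1,0,0],[0,0,0],0],[[-1,0,0],[0,0,0],0.6],[[-1,0,0],[0,0,0],0.6],[[-1,0,0],[0,0,0],0.6],[[-1,0,0],[0,0,0],0.6],[[-1,0,0],[0,0,0],0.6]]'

```text
time_s: 21.2
position: [0.4833, -0.2481, 0.027]
tcp_rot: [[-0.018, 0.102, 0.995], [-0.177, 0.979, -0.103], [-0.984, -0.177, 0.001]]
force: [1.0, 0.6, -0.2]
opening: 0.595
```

```bash
python3 - <<'E'
from h import *
st();cap("side","si9")
E
```

```text
t 21.2 grasp [ 0.4836 -0.2447  0.0457] yaw 84.1 tilt 10.22 F [ 1.   0.6 -0.2] op 0.595 q [ -34.   41.  104.  -18.   31. -103.]
```

View pics/si9.png

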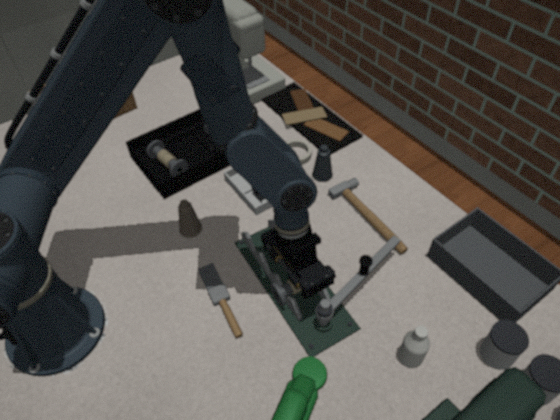

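Call:
play_rows --motion '[[[-20,0,0],[0,0,0],0.6],[[-60,0,0],[0,0,0],0.6],[[-100,0,0],[0,0,5],0.6],[[-140,0,0],[0,0,10.2],0.6],[[-180,0,0],[0,0,10.2],0.6],[[-200,0,0],[0,0,10.2],0.6],[[-200,0,0],[0,0,10.2],0.6]]'

```text
time_s: 21.95
position: [0.4884, -0.2136, 0.2269]
tcp_rot: [[0.006, 0.103, 0.995], [-0.004, 0.995, -0.103], [-1.0, -0.004, 0.007]]
force: [0.1, 0.2, 0.6]
opening: 0.602
```

```bash
python3 - <<'E'
from h import *
st();c=cap("wrist","w10");print(proj(c,[cr(x,-.07,.036) for x in(-.06,0,.06)]))
go([.52,.305,.25],0)
E
```

```text
t 21.9 grasp [ 0.4882 -0.2135  0.2459] yaw 84.1 tilt 0.43 F [0.1 0.2 0.6] op 0.602 q [ -36.   23.   95.    0.   62. -120.]
[[258.85   133.8039]
 [260.2915 183.8883]
 [261.5977 229.2693]]
shift mm [ -7.2 518.6 -20.7] turn [84.1  0.2 -0. ]
```

View pics/w10.png

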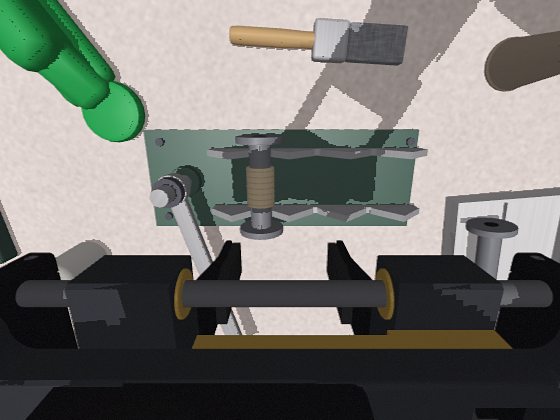

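The first full spool sits in seat0: its winding is at (260,188) and the seat projects to (260,184). Back to the bin.

Call:
play_rows --motion '[[[-5,519,-21],[84,0,0],0.6],[[-5,519,-21],[84,0,0],0.6],[[-5,519,-21],[84,0,0],0.6],[[-5,519,-21],[84,0,0],0.6],[[-5,519,-21],[84,0,0],0.6],[[-5,519,-21],[84,0,0],0.6],[[-5,519,-21],[84,0,0],0.6],[[-5,519,-21],[84,0,0],0.6]]'

```text
time_s: 22.8
position: [0.509, 0.1456, 0.2248]
tcp_rot: [[-0.004, 0.925, 0.379], [-0.001, 0.379, -0.925], [-1.0, -0.004, -0.001]]
force: [0.7, 0.6, 0.3]
opening: 0.598
```

```bash
python3 - <<'E'
from h import *
st();go([.52,.305,.25],0)
E
```

```text
t 22.8 grasp [0.5091 0.1456 0.2438] yaw 22.3 tilt 0.24 F [0.7 0.6 0.3] op 0.598 q [  4.  23.  95.  -0.  62. -18.]
shift mm [  -6.4   70.6 -143.3] turn [22.3 -0.   0.2]
```

Call:
play_rows --motion '[[[-6,71,-143],[22,0,0],0.6],[[-6,71,-143],[22,0,0],0.6],[[-6,71,-143],[22,0,0],0.6],[[-6,71,-143],[22,0,0],0.6],[[-6,71,-143],[22,0,0],0.6]]'

```text
time_s: 23.3
position: [0.5198, 0.3054, 0.2308]
tcp_rot: [[-0.003, 1.0, 0.016], [-0.001, 0.016, -1.0], [-1.0, -0.003, 0.001]]
force: [0.2, -0.2, -0.9]
opening: 0.596
```

```bash
python3 - <<'E'
from h import *
st();c=cap("wrist","w11")
for r in cream(c,(180,100,420,245)): print(r,onz(c,r[0][0],.040))
go([.612,.292,.039],0);go([.4375,.3035,.039],8)
E
```

```text
t 23.3 grasp [0.5199 0.3054 0.2498] yaw 0.9 tilt 0.17 F [ 0.2 -0.2 -0.9] op 0.596 q [20. 28. 85.  0. 67. 19.]
(((218.35198974609375, 187.93600463867188), (40.78588104248047, 28.085018157958984), 79.69515228271484), 1012.5) [0.4377 0.3034 0.04  ]
(((357.9483337402344, 199.12071228027344), (28.318510055541992, 40.44315719604492), 4.763641834259033), 1005.0) [0.6119 0.2919 0.04  ]
shift mm [210.6  92.8  12.3] turn [0.8 0.1 0.2]
shift mm [211.2 -81.5  -1.6] turn [-7.2  0.1  0.2]
```

View pics/w11.png

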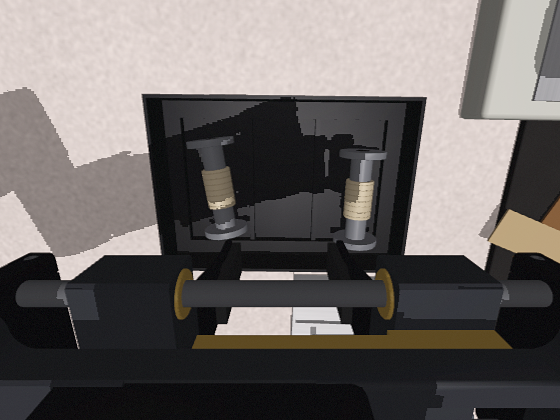

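Call:
play_rows --motion '[[[10,45,6],[0.5,0,0],0.55],[[30,93,12],[0.5,0,0],0.55],[[75,93,12],[0.5,0,0],0.55],[[120,93,12],[0.5,0,0],0.55],[[160,93,12],[0.5,0,0],0.55],[[190,93,12],[0.5,0,0],0.55],[[203,93,12],[0.5,0,0],0.55],[[210,93,12],[0.5,0,0],0.55]]'

```text
time_s: 24.15
position: [0.6132, 0.2903, 0.0212]
tcp_rot: [[-0.003, 1.0, 0.001], [-0.001, 0.001, -1.0], [-1.0, -0.003, 0.001]]
force: [0.7, -0.4, 1.0]
opening: 0.55
```

Call:
play_rows --motion '[[[0,0,0],[0,0,0],0.55],[[0,0,0],[0,0,0],0],[[0,0,0],[0,0,0],0],[[0,0,0],[0,0,0],0],[[0,0,0],[0,0,0],0],[[0,0,0],[0,0,0],0],[[0,0,0],[0,0,0],0]]'

```text
time_s: 24.85
position: [0.6151, 0.2928, 0.0247]
tcp_rot: [[0.003, 1.0, 0.002], [0.001, 0.002, -1.0], [-1.0, 0.003, -0.001]]
force: [-1.0, -0.5, 7.1]
opening: 0.379
```

Call:
play_rows --motion '[[[-10,0,0],[0,0,0],0],[[-40,0,0],[0,0,0],0],[[-80,0,0],[0,0,0],0],[[-120,0,0],[0,0,0],0],[[-160,0,0],[0,0,0],0],[[-200,0,0],[0,0,0],0],[[-200,0,0],[0,0,0],0]]'

```text
time_s: 25.55
position: [0.6175, 0.2937, 0.2305]
tcp_rot: [[0.013, 1.0, 0.002], [0.004, 0.002, -1.0], [-1.0, 0.013, -0.004]]
force: [0.6, -0.0, -0.7]
opening: 0.386
```

```bash
python3 - <<'E'
from h import *
st();go(cr(0,0,.24),84.3)
c=cap("wrist","w12")
E
```

```text
t 25.6 grasp [0.6173 0.2937 0.2495] yaw 0.1 tilt 0.78 F [ 0.6 -0.  -0.7] op 0.386 q [16. 34. 73.  0. 72. 16.]
shift mm [   5.9 -129.9  466.3] turn [-84.2   0.4  -0.8]
```

View pics/w12.png

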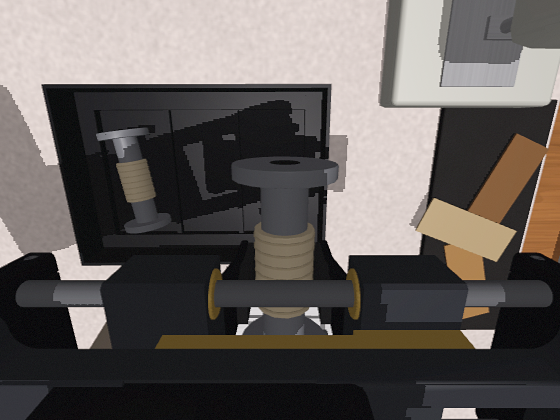

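Call:
play_rows --motion '[[[0,-12,43],[-7,0,0],0],[[0,-24,86],[-14,0,0],0],[[0,-36,129],[-21,0,0],0],[[0,-48,172],[-28,0,0],0],[[0,-60,215],[-35,0,0],0],[[0,-72,258],[-42,0,0],0],[[0,-84,300],[-49,0,0],0],[[0,-95,340],[-56,0,0],0]]'

```text
time_s: 26.4
position: [0.5171, -0.0489, 0.221]
tcp_rot: [[-0.005, 0.553, 0.833], [0.001, 0.833, -0.553], [-1.0, -0.002, -0.005]]
force: [0.4, -0.5, -2.2]
opening: 0.382
```

```bash
python3 - <<'E'
from h import *
st();go(cr(0,0,.24),84.3)
E
```

```text
t 26.4 grasp [ 0.5172 -0.0489  0.24  ] yaw 56.4 tilt 0.29 F [ 0.4 -0.5 -2.2] op 0.382 q [-18.  22.  97.  -0.  61. -74.]
shift mm [   0.  -118.9   45. ] turn [-27.9  -0.3   0. ]
```

Call:
play_rows --motion '[[[0,-30,12],[-7,0,0],0],[[0,-65,25],[-14,0,0],0],[[0,-95,36],[-21,0,0],0],[[0,-119,45],[-27.9,0,0],0],[[0,-119,45],[-27.9,0,0],0],[[0,-119,45],[-27.9,0,0],0]]'

```text
time_s: 27.0
position: [0.4893, -0.1711, 0.2214]
tcp_rot: [[-0.003, 0.107, 0.994], [0.003, 0.994, -0.107], [-1.0, 0.002, -0.004]]
force: [-0.6, 0.4, -2.0]
opening: 0.381
```

```bash
python3 - <<'E'
from h import *
st();go(cr(0,0,.045),84.3);c=cap("wrist","w13")
E
```

```text
t 27.0 grasp [ 0.4894 -0.1712  0.2404] yaw 83.9 tilt 0.26 F [-0.6  0.4 -2. ] op 0.381 q [ -32.   22.   97.    0.   61. -116.]
shift mm [195.4  -2.2   0.4] turn [-0.4 -0.2 -0.1]
```

View pics/w13.png

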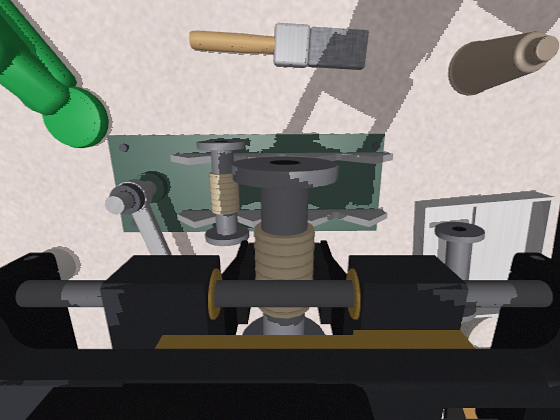

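Call:
play_rows --motion '[[[40,-2,0],[0,0,0],0],[[85,-2,0],[0,0,0],0],[[125,-2,0],[0,0,0],0],[[155,-2,0],[0,0,0],0],[[175,-2,0],[0,0,0],0],[[185,-2,0],[0,0,0],0],[[188,-2,0],[0,0,0],0],[[191,-2,0],[0,0,0],0]]'

```text
time_s: 27.85
position: [0.4911, -0.1733, 0.0323]
tcp_rot: [[0.001, 0.103, 0.995], [-0.0, 0.995, -0.103], [-1.0, -0.0, 0.001]]
force: [0.3, -0.5, -1.6]
opening: 0.381
```

```bash
python3 - <<'E'
from h import *
st();c=cap("side");crop(c,225,190,365,350,4,"si13")
E
```

```text
t 27.9 grasp [ 0.4911 -0.1733  0.0513] yaw 84.1 tilt 0.06 F [ 0.3 -0.5 -1.6] op 0.381 q [ -32.   40.  105.    0.   35. -116.]
```

View pics/si13.png

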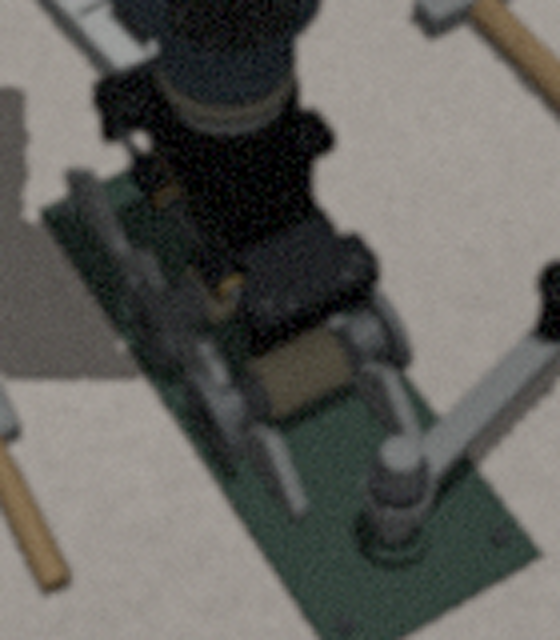

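Still no contact, so I'll go down slowly.

Call:
play_rows --motion '[[[2,0,-1],[0,0,0],0],[[4,0,-1],[0,0,0],0],[[5.5,0,-1],[0,0,0],0],[[5.5,0,-1],[0,0,0],0]]'

```text
time_s: 28.3
position: [0.4899, -0.1736, 0.0279]
tcp_rot: [[0.001, 0.104, 0.995], [-0.001, 0.995, -0.104], [-1.0, -0.0, 0.001]]
force: [-1.4, 1.5, 6.3]
opening: 0.384
```

Contact. Releasing and retracting.

Call:
play_rows --motion '[[[0,0,0],[0,0,0],0.55],[[0,0,0],[0,0,0],0.55],[[0,0,0],[0,0,0],0.55],[[0,0,0],[0,0,0],0.55],[[0,0,0],[0,0,0],0.55]]'

```text
time_s: 28.8
position: [0.4895, -0.1736, 0.0264]
tcp_rot: [[-0.0, 0.104, 0.995], [0.0, 0.995, -0.104], [-1.0, 0.0, -0.0]]
force: [-0.3, 0.0, -1.2]
opening: 0.542
```

Call:
play_rows --motion '[[[-15,0,0],[0,0,0],0.55],[[-50,0,0],[0,0,0],0.55],[[-90,0,0],[0,0,0],0.55],[[-135,0,0],[0,0,0],0.55],[[-180,0,0],[0,0,0],0.55],[[-200,0,0],[0,0,0],0.55],[[-200,0,0],[0,0,0],0.55]]'

```text
time_s: 29.5
position: [0.4915, -0.1747, 0.23]
tcp_rot: [[0.007, 0.104, 0.995], [-0.004, 0.995, -0.104], [-1.0, -0.004, 0.007]]
force: [-0.3, -0.1, 0.1]
opening: 0.552
```

```bash
python3 - <<'E'
from h import *
st();c=cap("wrist","w14");print(proj(c,[cr(0,y,.036) for y in(-.07,0)]))
print([r[0][0] for r in cream(c,(150,130,400,240))])
go([.50,.305,.25],5)
E
```

```text
t 29.5 grasp [ 0.4914 -0.1746  0.249 ] yaw 84.0 tilt 0.47 F [-0.3 -0.1  0.1] op 0.552 q [ -32.   22.   97.   -0.   61. -116.]
[[229.1494 183.9946]
 [285.329  183.7114]]
[(285.5, 186.5), (228.76495361328125, 186.82887268066406)]
shift mm [ -4.1 477.3 -40.1] turn [79.   0.2 -0.1]
```

View pics/w14.png

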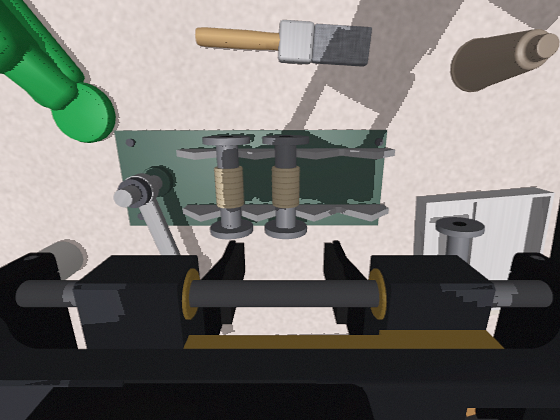

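Both spools are seated: windings at (229,187) and (285,187), matching the seat projections. Fetching the third.

Call:
play_rows --motion '[[[0,477,-40],[79,0,0],0.55],[[0,477,-40],[79,0,0],0.55],[[0,477,-40],[79,0,0],0.55],[[0,477,-40],[79,0,0],0.55],[[0,477,-40],[79,0,0],0.55],[[0,477,-40],[79,0,0],0.55],[[0,477,-40],[79,0,0],0.55],[[0,477,-40],[79,0,0],0.55]]'

```text
time_s: 30.35
position: [0.4964, 0.1828, 0.2242]
tcp_rot: [[-0.005, 0.923, 0.385], [-0.001, 0.385, -0.923], [-1.0, -0.005, -0.001]]
force: [0.7, 0.1, 0.1]
opening: 0.548
```

```bash
python3 - <<'E'
from h import *
st();go([.45,.305,.25],8)
E
```

```text
t 30.4 grasp [0.4965 0.1828 0.2432] yaw 22.7 tilt 0.27 F [0.7 0.1 0.1] op 0.548 q [  8.  23.  96.  -0.  62. -15.]
shift mm [  -6.7    4.3 -130.6] turn [14.7 -0.   0.3]
```

Call:
play_rows --motion '[[[-5,4,-131],[14.7,0,0],0.55],[[-5,4,-131],[14.7,0,0],0.55],[[-5,4,-131],[14.7,0,0],0.55],[[-5,4,-131],[14.7,0,0],0.55],[[-5,4,-131],[14.7,0,0],0.55]]'

```text
time_s: 30.85
position: [0.4491, 0.3036, 0.2295]
tcp_rot: [[-0.003, 0.989, 0.147], [-0.002, 0.147, -0.989], [-1.0, -0.004, 0.002]]
force: [0.3, -0.1, -0.3]
opening: 0.55
```

```bash
python3 - <<'E'
from h import *
st();c=cap("wrist","w15")
for r in cream(c,(150,100,420,245)): print(r,onz(c,r[0][0],.040))
E
```

```text
t 30.9 grasp [0.4491 0.3036 0.2485] yaw 8.4 tilt 0.23 F [ 0.3 -0.1 -0.3] op 0.550 q [22. 23. 93. -0. 63. 14.]
(((275.0, 186.5), (41.0, 28.0), 90.0), 992.5) [0.437  0.3031 0.04  ]
```

View pics/w15.png

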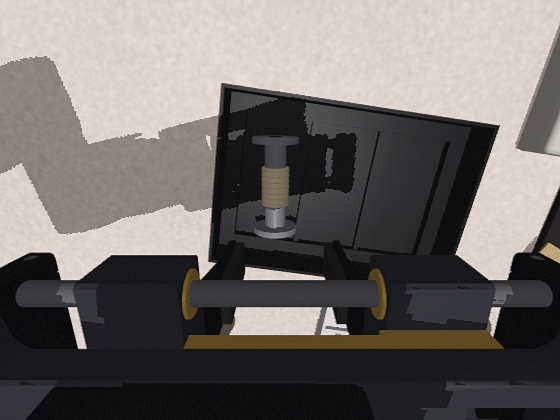

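```bash
python3 - <<'E'
from h import *
go([.437,.303,.039],8)
E
```

```text
shift mm [209.8 -11.8  -2.3] turn [0.3 0.1 0.2]
```

Call:
play_rows --motion '[[[40,-12,-2],[0,0,0],0.55],[[80,-12,-2],[0,0,0],0.55],[[120,-12,-2],[0,0,0],0.55],[[160,-12,-2],[0,0,0],0.55],[[190,-12,-2],[0,0,0],0.55],[[203,-12,-2],[0,0,0],0.55],[[210,-12,-2],[0,0,0],0.55],[[210,-12,-2],[0,0,0],0.55]]'

```text
time_s: 31.7
position: [0.4388, 0.3031, 0.0213]
tcp_rot: [[-0.0, 0.99, 0.143], [-0.0, 0.143, -0.99], [-1.0, -0.0, 0.0]]
force: [0.2, -0.6, 0.1]
opening: 0.549
```

Call:
play_rows --motion '[[[0,0,0],[0,0,0],0],[[0,0,0],[0,0,0],0],[[0,0,0],[0,0,0],0],[[0,0,0],[0,0,0],0],[[0,0,0],[0,0,0],0],[[0,0,0],[0,0,0],0]]'

```text
time_s: 32.3
position: [0.4392, 0.3041, 0.0227]
tcp_rot: [[0.002, 0.99, 0.144], [0.001, 0.144, -0.99], [-1.0, 0.002, -0.001]]
force: [-0.3, -0.3, 6.5]
opening: 0.38
```

Call:
play_rows --motion '[[[-10,0,0],[0,0,0],0],[[-40,0,0],[0,0,0],0],[[-80,0,0],[0,0,0],0],[[-120,0,0],[0,0,0],0],[[-160,0,0],[0,0,0],0],[[-200,0,0],[0,0,0],0],[[-200,0,0],[0,0,0],0]]'

```text
time_s: 33.0
position: [0.4414, 0.3053, 0.2275]
tcp_rot: [[0.011, 0.989, 0.145], [0.005, 0.145, -0.989], [-1.0, 0.012, -0.003]]
force: [1.5, -0.0, -1.8]
opening: 0.383
```

```bash
python3 - <<'E'
from h import *
st();go(cr(0,0.07,.24),84.3)
c=cap("wrist","w16")
E
```

```text
t 33.0 grasp [0.4412 0.3052 0.2465] yaw 8.3 tilt 0.72 F [ 1.5 -0.  -1.8] op 0.383 q [23. 23. 95.  0. 62. 14.]
shift mm [  5.1  -5.4 412.1] turn [-76.    0.3  -0.7]
```

View pics/w16.png

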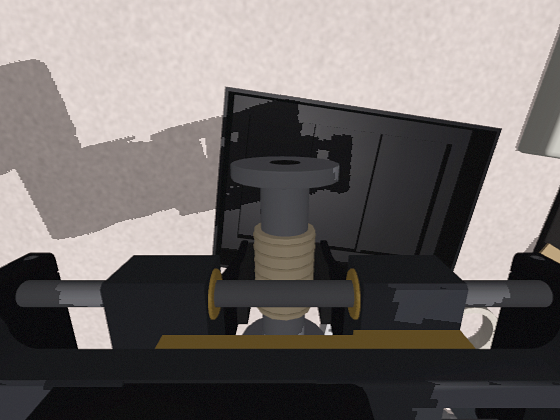

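Call:
play_rows --motion '[[[0,0,43],[-7,0,0],0],[[0,-1,86],[-14,0,0],0],[[0,-2,129],[-21,0,0],0],[[0,-3,172],[-28,0,0],0],[[0,-4,215],[-35,0,0],0],[[0,-4,258],[-42,0,0],0],[[0,-5,300],[-49,0,0],0],[[0,-5,340],[-56,0,0],0]]'

```text
time_s: 33.85
position: [0.4807, -0.0348, 0.2199]
tcp_rot: [[-0.004, 0.43, 0.903], [0.001, 0.903, -0.43], [-1.0, -0.001, -0.004]]
force: [0.9, 0.7, -0.8]
opening: 0.383
```

```bash
python3 - <<'E'
from h import *
st();go(cr(0,0.07,.24),84.3)
E
```

```text
t 33.9 grasp [ 0.4808 -0.0348  0.2389] yaw 64.6 tilt 0.26 F [ 0.9  0.7 -0.8] op 0.383 q [-17.  20. 102.   0.  59. -82.]
shift mm [ -1.3 -55.3  43. ] turn [-19.7  -0.3  -0. ]
```

Call:
play_rows --motion '[[[0,-25,20],[-7,0,0],0],[[0,-50,38],[-14,0,0],0],[[0,-55,43],[-19.7,0,0],0],[[0,-55,43],[-19.7,0,0],0],[[0,-55,43],[-19.7,0,0],0]]'

```text
time_s: 34.35
position: [0.4959, -0.1008, 0.2201]
tcp_rot: [[-0.004, 0.107, 0.994], [0.002, 0.994, -0.107], [-1.0, 0.002, -0.004]]
force: [-0.1, 0.1, -2.1]
opening: 0.385
```

```bash
python3 - <<'E'
from h import *
st();go(cr(0,0.07,.048),84.3);cap("wrist","w17")
E
```

```text
t 34.4 grasp [ 0.4959 -0.1009  0.2391] yaw 83.9 tilt 0.24 F [-0.1  0.1 -2.1] op 0.385 q [ -24.   21.   99.    0.   60. -108.]
shift mm [191.1  -2.7   0.9] turn [-0.4 -0.2 -0.1]
```

View pics/w17.png

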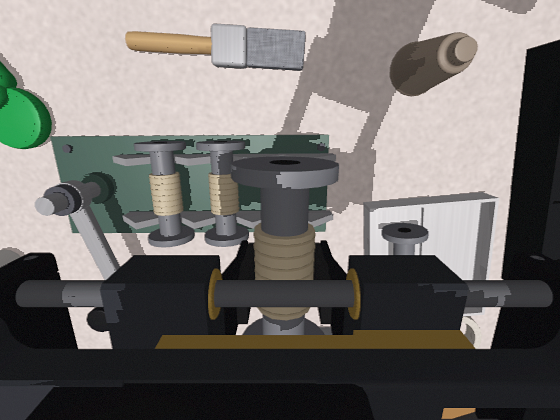

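Call:
play_rows --motion '[[[40,-2.5,0],[0,0,0],0],[[85,-2.5,0],[0,0,0],0],[[125,-2.5,0],[0,0,0],0],[[155,-2.5,0],[0,0,0],0],[[177,-2.5,0],[0,0,0],0],[[187,-2.5,0],[0,0,0],0],[[191,-2.5,0],[0,0,0],0],[[193,-2.5,0],[0,0,0],0]]'

```text
time_s: 35.2
position: [0.4975, -0.1038, 0.0289]
tcp_rot: [[0.001, 0.104, 0.995], [-0.0, 0.995, -0.104], [-1.0, -0.0, 0.001]]
force: [0.3, -0.7, -1.6]
opening: 0.38
```

Call:
play_rows --motion '[[[1,0,0],[0,0,0],0],[[2,0,0],[0,0,0],0],[[2,0,0],[0,0,0],0]]'

```text
time_s: 35.5
position: [0.4975, -0.1044, 0.0272]
tcp_rot: [[0.001, 0.105, 0.995], [-0.001, 0.995, -0.105], [-1.0, -0.0, 0.001]]
force: [0.3, -0.0, -1.7]
opening: 0.384
```

Call:
play_rows --motion '[[[1,0,0],[0,0,0],0],[[2,0,0],[0,0,0],0],[[3,0,0],[0,0,0],0],[[3,0,0],[0,0,0],0]]'

```text
time_s: 35.9
position: [0.4976, -0.1041, 0.0259]
tcp_rot: [[0.002, 0.104, 0.995], [-0.001, 0.995, -0.104], [-1.0, -0.001, 0.002]]
force: [-3.2, 2.4, 17.7]
opening: 0.381
```

Call:
play_rows --motion '[[[-1,0,0],[0,0,0],0.55],[[-1,0,0],[0,0,0],0.55],[[-1,0,0],[0,0,0],0.55],[[-1,0,0],[0,0,0],0.55],[[-1,0,0],[0,0,0],0.55]]'

```text
time_s: 36.4
position: [0.4969, -0.1042, 0.0242]
tcp_rot: [[-0.0, 0.105, 0.995], [0.0, 0.995, -0.105], [-1.0, 0.0, -0.0]]
force: [0.2, 0.4, 0.3]
opening: 0.547
```

Call:
play_rows --motion '[[[-15,0,0],[0,0,0],0.55],[[-50,0,0],[0,0,0],0.55],[[-90,0,0],[0,0,0],0.55],[[-135,0,0],[0,0,0],0.55],[[-180,0,0],[0,0,0],0.55],[[-220,0,0],[0,0,0],0.55],[[-220,0,0],[0,0,0],0.55],[[-220,0,0],[0,0,0],0.55]]'

```text
time_s: 37.2
position: [0.4972, -0.1042, 0.2452]
tcp_rot: [[0.002, 0.105, 0.995], [-0.001, 0.995, -0.105], [-1.0, -0.001, 0.002]]
force: [0.5, -1.0, -0.2]
opening: 0.551
```

```bash
python3 - <<'E'
from h import *
st();c=cap("wrist","w18");print(proj(c,[cr(0,y,.036) for y in(-.07,0,.07)]))
for r in cream(c,(130,130,400,240)):
  if r[1]>400: print(r, onz(c,r[0][0],.040))
print([cr(0,y) for y in(-.07,0,.07)])
k=np.array([.6049,-.3175,.2]);go(k,10.3)
E
```

```text
t 37.2 grasp [ 0.4972 -0.1042  0.2642] yaw 84.0 tilt 0.11 F [ 0.5 -1.  -0.2] op 0.551 q [ -24.   20.   97.   -0.   63. -108.]
[[176.4    183.7153]
 [230.3347 183.3775]
 [284.2787 183.0398]]
(((284.0, 186.0), (26.0, 40.0), 0.0), 906.5) [ 0.4987 -0.1039  0.04  ]
(((230.18603515625, 186.13316345214844), (39.88481903076172, 26.36454200744629), 86.3086166381836), 919.0) [ 0.4916 -0.1728  0.04  ]
(((175.89109802246094, 186.41087341308594), (39.60247802734375, 27.562530517578125), 84.2894058227539), 958.5) [ 0.4846 -0.2423  0.04  ]
[array([ 0.4819, -0.2425,  0.    ]), array([ 0.4888, -0.1729,  0.    ]), array([ 0.4958, -0.1032,  0.    ])]
shift mm [  62.6 -201.1  130.5] turn [73.7 -0.1  0. ]
```

View pics/w18.png

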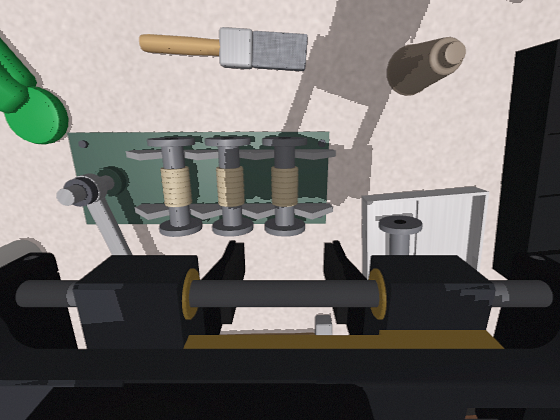

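All three are seated, each winding centre within about 3 mm of its seat. Now back to the knob.

Call:
play_rows --motion '[[[0,-201,130],[73.7,0,0],1],[[0,-201,130],[73.7,0,0],1],[[0,-201,130],[73.7,0,0],1],[[0,-201,130],[73.7,0,0],1],[[0,-201,130],[73.7,0,0],1],[[0,-201,130],[73.7,0,0],1],[[0,-201,130],[73.7,0,0],1],[[0,-201,130],[73.7,0,0],1]]'

```text
time_s: 38.05
position: [0.604, -0.3174, 0.2405]
tcp_rot: [[-0.005, 0.967, 0.256], [0.004, 0.256, -0.967], [-1.0, -0.004, -0.005]]
force: [-0.2, 0.8, -0.1]
opening: 0.995
```

```bash
python3 - <<'E'
from h import *
st();c=cap("wrist","w19");go([.6049,-.3175,.2],10.3);go([.6049,-.3175,.086],10.3);print(proj(c,[.6049,-.3175,.108]))
E
```

```text
t 38.0 grasp [ 0.6041 -0.3175  0.2595] yaw 14.8 tilt 0.38 F [-0.2  0.8 -0.1] op 0.995 q [-37.  34.  72.   0.  75. -52.]
shift mm [59.7  0.9  0.9] turn [ 4.3 -0.3  0.2]
shift mm [173.7   1.4   1.5] turn [ 4.3 -0.3  0.2]
[[285.4677 200.7905]]
```

View pics/w19.png

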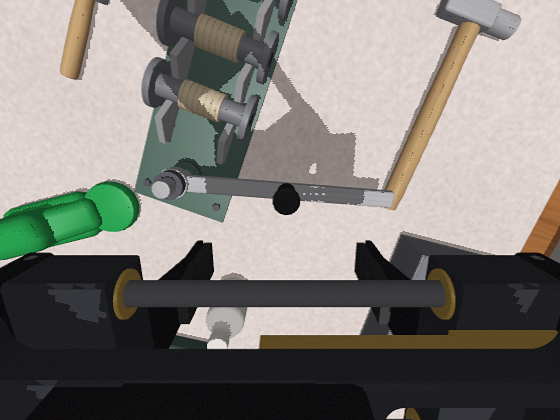

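Call:
play_rows --motion '[[[40,1,1],[4,0,0],1],[[85,1,1],[4,0,0],1],[[125,1,1],[4,0,0],1],[[150,1,1],[4,0,0],1],[[166,1,1],[4,0,0],1],[[174,1,1],[4,0,0],1],[[174,1,1],[4,0,0],0.5],[[174,1,1],[4,0,0],0.3]]'

```text
time_s: 38.9
position: [0.6073, -0.3189, 0.0716]
tcp_rot: [[0.002, 0.981, 0.195], [-0.001, 0.195, -0.981], [-1.0, 0.001, 0.002]]
force: [0.3, 0.3, 0.1]
opening: 0.895
```

Call:
play_rows --motion '[[[0,0,0],[0,0,0],0],[[0,0,0],[0,0,0],0],[[0,0,0],[0,0,0],0],[[0,0,0],[0,0,0],0],[[0,0,0],[0,0,0],0],[[0,0,0],[0,0,0],0],[[0,0,0],[0,0,0],0],[[0,0,0],[0,0,0],0]]'

```text
time_s: 39.7
position: [0.6064, -0.3183, 0.0704]
tcp_rot: [[-0.0, 0.981, 0.195], [0.0, 0.195, -0.981], [-1.0, -0.0, -0.0]]
force: [0.2, -0.7, -0.4]
opening: 0.315
```

Call:
play_rows --motion '[[[-4,0,0],[0,0,0],0],[[-9,0,0],[0,0,0],0],[[-14,0,0],[0,0,0],0],[[-19,0,0],[0,0,0],0],[[-24,0,0],[0,0,0],0],[[-29,0,0],[0,0,0],0],[[-34,0,0],[0,0,0],0],[[-34,0,0],[0,0,0],0]]'

```text
time_s: 40.5
position: [0.6057, -0.3182, 0.105]
tcp_rot: [[-0.002, 0.981, 0.195], [0.0, 0.195, -0.981], [-1.0, -0.002, -0.001]]
force: [-4.8, -1.4, -9.2]
opening: 0.318
```

```bash
python3 - <<'E'
from h import *
st();s=bot.read_state();p=s["position"]-post;print(np.hypot(p[0],p[1]),np.arctan2(p@cx,p@cy))
c=cap("scene");crop(c,90,80,320,250,3,"s20")
E
```

```text
t 40.5 grasp [ 0.6057 -0.3182  0.124 ] yaw 11.2 tilt 0.10 F [-4.8 -1.4 -9.2] op 0.318 q [-37.  42.  78.  -0.  59. -48.]
0.135765664529431 1.2955663067776246
```

View pics/s20.png

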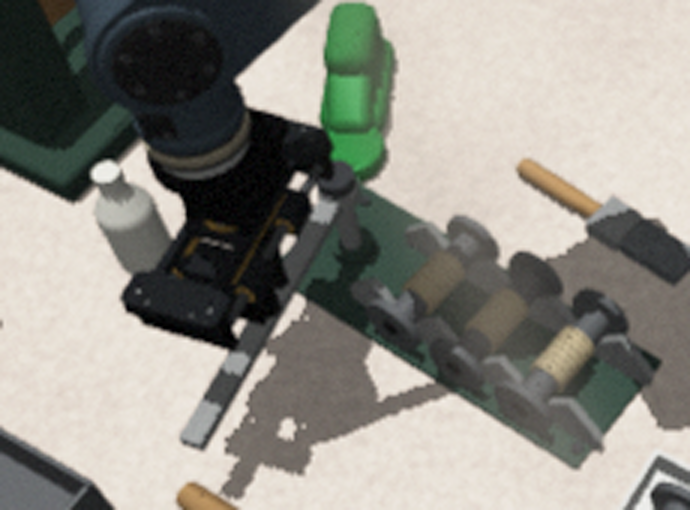

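Call:
play_rows --motion '[[[0,-0.9,-18.8],[-8,0,0],0],[[0,-4.5,-37.3],[-16,0,0],0],[[0,-10.6,-55.1],[-24,0,0],0],[[0,-19.1,-71.9],[-32,0,0],0],[[0,-29.9,-87.4],[-40,0,0],0],[[0,-42.8,-101.2],[-48,0,0],0],[[0,-57.3,-113],[-56,0,0],0],[[0,-57.3,-113],[-56,0,0],0]]'

```text
time_s: 41.35
position: [0.5268, -0.2189, 0.1049]
tcp_rot: [[-0.001, 0.384, 0.923], [-0.002, 0.923, -0.384], [-1.0, -0.002, -0.0]]
force: [-2.7, -5.2, -9.5]
opening: 0.316
```

```bash
python3 - <<'E'
from h import *
st();s=bot.read_state();p=s["position"]-post;sw=np.arctan2(p@cx,p@cy);print(np.hypot(p[0],p[1]),sw,np.degrees(sw))
for f in(1/3,2/3,1.0):
    a=sw*(1-f);go(cr(.135*np.sin(a),-.17+.135*np.cos(a),.123),84.3-np.degrees(a))
E
```

```text
t 41.4 grasp [ 0.5268 -0.2189  0.1239] yaw 67.4 tilt 0.11 F [-2.7 -5.2 -9.5] op 0.316 q [ -34.   35.   96.   -0.   49. -101.]
0.13470923071079646 0.3197949558061683 18.322901277266123
shift mm [  0.9  -0.1 -14.4] turn [-4.7 -0.   0.1]
shift mm [  0.9  -2.1 -28.6] turn [-10.8  -0.    0.1]
shift mm [  0.9  -5.5 -42.6] turn [-16.9  -0.    0.1]
```

Call:
play_rows --motion '[[[0,0,-14.4],[-4.7,0,0],0],[[0,-2,-28.6],[-10.8,0,0],0],[[0,-5.5,-42.6],[-16.9,0,0],0],[[0,-5.5,-42.6],[-16.9,0,0],0],[[0,-5.5,-42.6],[-16.9,0,0],0]]'

```text
time_s: 41.85
position: [0.4887, -0.2088, 0.1055]
tcp_rot: [[0.004, 0.103, 0.995], [-0.003, 0.995, -0.103], [-1.0, -0.003, 0.004]]
force: [-0.4, -5.8, -8.7]
opening: 0.317
```

```bash
python3 - <<'E'
from h import *
st();s=bot.read_state();p=s["position"]-post;sw=np.arctan2(p@cx,p@cy);print(np.hypot(p[0],p[1]),sw)
c=cap("side");crop(c,225,190,365,350,3,"s21");c=cap("wrist","w21")
E
```

```text
t 41.9 grasp [ 0.4887 -0.2088  0.1245] yaw 84.1 tilt 0.29 F [-0.4 -5.8 -8.7] op 0.317 q [ -35.   33.  102.   -0.   45. -119.]
0.13422773107723662 0.025872015817382837
```

View pics/w21.png

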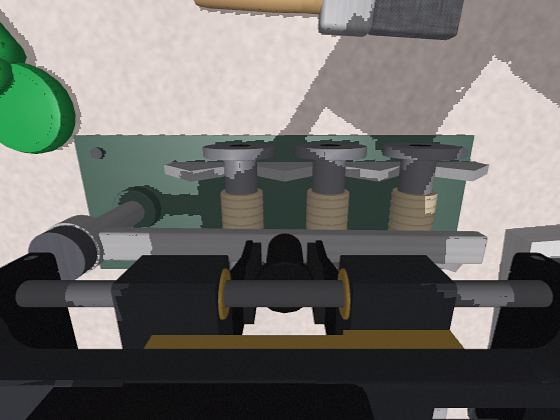

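View pics/s21.png

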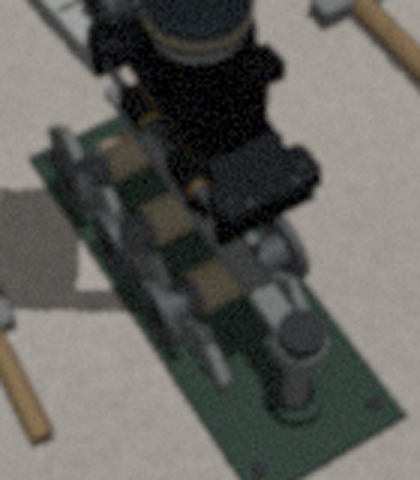

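Call:
play_rows --motion '[[[0,0,-2],[0,0,0],0],[[6,0,-2],[0,0,0],0],[[12,0,-2],[0,0,0],0],[[18,0,-2],[0,0,0],0],[[24,0,-2],[0,0,0],0],[[28,0,-2],[0,0,0],0],[[30,0,-2],[0,0,0],0],[[30,0,-2],[0,0,0],0]]'

```text
time_s: 42.75
position: [0.4872, -0.2084, 0.0746]
tcp_rot: [[0.004, 0.101, 0.995], [-0.003, 0.995, -0.101], [-1.0, -0.002, 0.004]]
force: [2.1, -4.4, -7.2]
opening: 0.315
```

Call:
play_rows --motion '[[[1,0,-1],[0,0,0],0],[[1.5,0,-1],[0,0,0],0],[[1.5,0,-1],[0,0,0],0]]'

```text
time_s: 43.05
position: [0.4869, -0.2083, 0.0742]
tcp_rot: [[0.006, 0.102, 0.995], [-0.003, 0.995, -0.102], [-1.0, -0.003, 0.006]]
force: [4.5, -2.6, -0.2]
opening: 0.318
```

Call:
play_rows --motion '[[[0,0,0],[0,0,0],1],[[0,0,0],[0,0,0],1],[[0,0,0],[0,0,0],1],[[0,0,0],[0,0,0],1],[[0,0,0],[0,0,0],1],[[0,0,0],[0,0,0],1],[[0,0,0],[0,0,0],1]]'

```text
time_s: 43.75
position: [0.4838, -0.2069, 0.0729]
tcp_rot: [[-0.0, 0.102, 0.995], [0.0, 0.995, -0.102], [-1.0, 0.0, -0.0]]
force: [0.0, 0.4, 0.5]
opening: 0.87
```

Call:
play_rows --motion '[[[-20,0,0],[0,0,0],1],[[-60,0,0],[0,0,0],1],[[-100,0,0],[0,0,0],1],[[-140,0,0],[0,0,0],1],[[-180,0,0],[0,0,0],1],[[-200,0,0],[0,0,0],1],[[-200,0,0],[0,0,0],1],[[-200,0,0],[0,0,0],1]]'

```text
time_s: 44.55
position: [0.4834, -0.2066, 0.2726]
tcp_rot: [[-0.0, 0.102, 0.995], [0.0, 0.995, -0.102], [-1.0, 0.0, -0.001]]
force: [0.6, -0.4, -0.1]
opening: 0.999
```

```bash
python3 - <<'E'
from h import *
st();c=cap("wrist","w22");print(proj(c,[cr(0,-.035,.111),cr(0,.095,.065),cr(0,-.17,.098)]));print(proj(c,[cr(0,y,.036) for y in(-.07,0,.07)]))
c=cap("scene","s22");b=cap("side");crop(b,225,190,365,350,3,"si22")
E
```

```text
t 44.5 grasp [ 0.4835 -0.2067  0.2916] yaw 84.1 tilt 0.04 F [ 0.6 -0.4 -0.1] op 0.999 q [ -35.   19.   93.    0.   68. -119.]
[[282.8103 195.0637]
 [383.0811 185.9365]
 [169.1638 192.8383]]
[[257.6894 181.916 ]
 [308.005  181.713 ]
 [358.301  181.5101]]
```

View pics/w22.png

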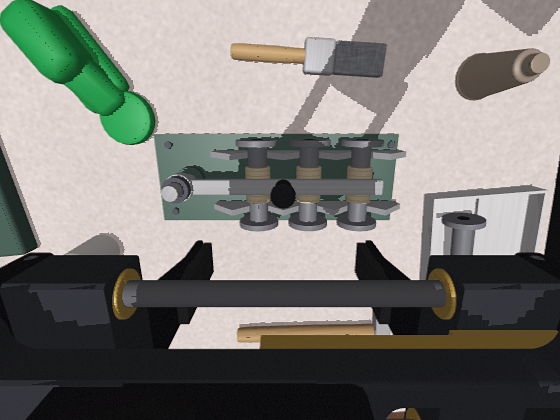

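View pics/s22.png

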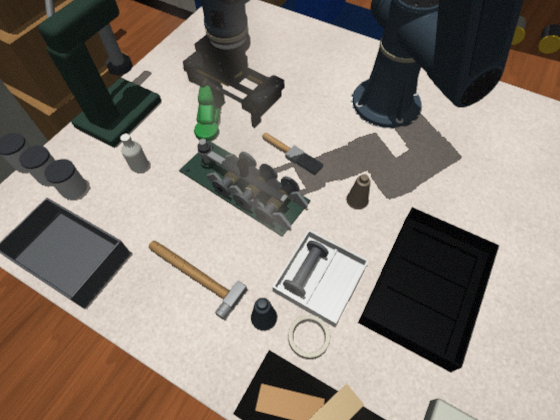

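View pics/si22.png

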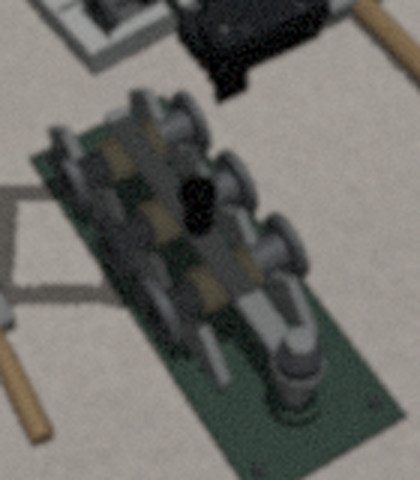

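The bar is over the row and down on the windings: knob at (283,193), predicted (283,195). All three spools are seated, the empty is in the tray, and the bystanders look unmoved. Handing in.

```bash
python3 - <<'E'
from rig import bot
print(bot.hand_in())
E
```

```text
the job is handed in; nothing more can be done
None
```

The spool change is done, and I handed the job in at about 45 s of the 210 s allowed; the hand-in gives no verdict.

- **What I did:** I lifted the bar about 33 mm, swung it aside to about 1.29 rad and let it down. The one empty went into a lane of the tray. The three full spools went from the bin into seats 0, 1 and 2. I then swung the bar back, lowered it onto the windings and moved the arm clear.
- **Seats:** Before the bar came back, the winding centres measured within about 3 mm of the seat points. After that I checked them by eye only, and they still looked seated.
- **Bar:** The knob appeared within about 2 px of where it should be with the bar over the row and resting on the spools. The load on the gripper dropped to about 0 N as the bar settled. The bar end was about 3 px off.
- **Empty and bystanders:** The empty is still in the tray, and nothing else looks moved; I did not measure the bystanders.
- **On the way:** One full spool was knocked a centimetre or so in the bin, so I measured it again before picking it up. I saw no grip slip. Seating pushed back with at most about 22 N at the wrist. No check failed.

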